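Register a ringed colony with the counting pen

TASK

Set the small culture dish, ringed side up as it lies, into the black centring ring on the lit stage of the colony counter, without dropping it. Then take the counting pen out of its stand and hold its tip inside the dark blue ring drawn on the dish, the pen square to the sloping dish, pressing lightly so that the sprung tip goes part of the way in but not to its stop. Finish while still holding the pen pressed there, and leave the other things on the bench where they stand.

Things in the scene. Friction and masses are not known exactly. Their poses are not given: they have to be found in the camera images.
- counter: Colony counter, fixed: off-white wedge 280 deep (its x) by 240 wide (its y), origin under its middle, front (own -x) roughly towards the robot. Its flat top rises at 15 degrees from 45 high at the front edge to 120 at the back; blue key panel along the front, almost flush. A magnifier, 108 across and 180 high, is folded out over the bench beside its back left corner (130 along x, 228 along y).
- seat (a point): Centre of the lit stage, on its glass, where the middle of the dish's underside belongs. Its z is square to the 15-degree slope (leaning to the counter's front), its y level, its x up the slope. White round glass, 118 across; on it a black centring ring, inside diameter 68, outside 82, standing 4 above the glass; nothing else stands above the stage.
- dish: Culture dish lying upside down on the bench: round, 60 across, 15 high with straight sides (clear lid below, salmon-coloured agar on top), about 30 g. Origin at the centre of its underside, z up. Grip it with the fingertips at least 6 above its underside, so that they clear the centring ring.
- spot (a point): Centre of the ringed colony, on the top face of the dish: a dark blue circle, inside diameter 13, line 2 thick, with a cream dot in its middle, 13.6 from the dish's axis. Axes as the dish: z square to its face.
- stand: Grey pen stand fixed to the bench, 74 square and 45 high, with a hole 18.5 across in the middle of its top, 40 deep. Origin under its centre, z up.
- pen: Counting pen standing tip down in the stand, about 53 g. Origin at the lower end of its white nose, z up along the pen. Nose 0 to 25; black collar 24 across, 25 to 29, its underside resting on the stand's top; blue round barrel 16 across, 29 to 127; red end to 132. The felt tip, 5 thick, projects 10 below the origin. In the stand its origin is 20 above the bench, its top 152.
- pen_tip (a point): End of the felt tip of the pen, 10 below the pen's origin when the tip is out.
- nib (a joint): How far the sprung tip is pushed into the pen, in m: 0 out, 0.008 at its stop. It begins to move at about 0.5 N and needs 0.4 N more for each mm (about 2 N half-way). The pen counts from 0.0015 on.
- rack: White tube rack with amber sample tubes, 200 by 64, 90 high, loose. Origin under its centre. To be left alone.
- tub: Yellow-lidded waste tub, 98 across, 101 high, loose. Origin under its centre. To be left alone.
- spares: Stack of two other culture dishes (dark red, no ring drawn), 60 across, 30 high, loose. Origin under its centre. To be left alone.
Mind the look-alikes: they are no part of the job. What is shaped like the dish but purple is not meant.

How it is judged:
By the outcome, as a careful person would: the job done as asked, in the order asked, and still so for the second after the job is handed in, while the arm keeps its last pose, push and grip.
It also fails if it takes over 70 s, if anything falls off the work surface, if the arm or the gripper's body presses on something with over 40 N, if the wrist force passes 120 N, or if a joint passes its speed limit or range.

ROBOT

A 7-joint arm with a two-finger parallel gripper is mounted at the origin on the work surface. World frame = base frame: x ahead of the robot, y to its left, z up, the work surface at z = 0. Lengths are in m, angles in rad, forces in N, time in s.
With the tool pointing down it reaches from about 0.425 to 0.875 m from the base axis. Payload 4.7 kg.
Tool frame: the origin (TCP) lies midway between the tips of the shut fingers; the grasp point (between the pads) lies behind it (bot.grasp_offset is the z of the grasp point in the tool frame, in m); z points along the fingers, x is the direction in which the jaws open and shut, and the axes are right-handed (so a half turn about z gives the same grasp; the last joint's range is limited). The gripper opens to 85 mm and grips with 20 to 120 N. Pads are 22 mm wide; open, the fingers measure 114 mm over their backs; the gripper's body (76 mm by 85 mm) begins 54 mm behind the grasp point. The pads swing forward as they close: fully open they stand 13 mm farther back than shut.
Start: joints at [-1.269, 0.321, -0.07, 1.45, 0.023, 1.371, -0.057], TCP at [0.185, 0.623, 0.231] pointing down, gripper open.
Joint ranges: [-2.86, 2.86], [-0.3, 2.09], [-1.38, 1.24], [0.06, 2.45], [-1.56, 4.7], [0.09, 2.05], [-2.69, 2.69]. Speed limits (rad/s): [2.57, 2.57, 3.14, 3.14, 3.14, 3.14, 3.14].

INTERFACE

Orientations are given as [roll, pitch, yaw] about the fixed x, y, z axes, in that order (R = Rz(yaw) Ry(pitch) Rx(roll)).
In Python, from cell import sensors, imaging, workorder, bot gives the robot as it stands.
- The arm moves only by the shell command python3 -m crank 'ROWS' [OPENING] [FORCE]. ROWS is JSON, a list that holds one entry, the list of rows, each a list of 4 numbers: the shift along the tool's x, y, z in mm, then the turn about the tool's z in rad. In form: [[[dx, dy, dz, twist], ...]]. A call has 1 to 20 rows; each row is the pose to reach, as a shift and turn from the pose commanded when the call began, along the tool's axes at that moment; what a row does not reach only later rows make up. A row lasts 1/10 s, in which the tool goes at most 50 mm and 8.59 degrees, less where a joint would pass 70% of its speed; a pose out of reach is approached as far as the arm can. A call with a gripper value outside its range is refused whole. OPENING is the closure, from 0 (fully open) to 1 (shut), set as the call begins (- or left out, the last holds). The fingers move at their own pace and stop on an object; FORCE is the grip in N (left out, the last holds). Time passes only in rows, so rows that repeat a pose let the fingers close. It gives the time, the measured TCP pose, the force and the opening at its end, in the units of the state.
- sensors.get_state(): the state, without advancing time (a new reading comes with each control period).
- imaging.snapshot(name): name is "side" or "top" or "wrist"; returns a dict with "img" (420x560x3 uint8, blue, green, red), "fx", "fy", "cx", "cy" (pixels), "xyz" and "attitude" of the camera in the world; the wrist camera has in their place "mount" (4x4, takes a point from camera to tool coordinates, whose origin is the TCP and whose axes are the tool frame's). Camera axes: x right, y down, z forward; pixel columns grow to the right and rows downward; lengths in m; the calibration is good to about 2 mm. A picture is of the moment at which its call begins: read the wrist's pose just before it. There is no depth.
- workorder.close_job(): hands the job in, once; it reports no verdict.
The state is a dict: "clock": time; "joint_pos": joint angles; "qvel": joint speeds; "joint_torque": joint torques, N m; "eef_pos": TCP position; "tcp_rot": TCP orientation; "wrist_force": force on the tool from outside, world axes, zero at the start; "torque": the same for the moment, N m; "grip_width": finger opening in m.
Only numpy, scipy, OpenCV 4.12 (cv2) and the standard library are available. Lean on these libraries where they do the work, as an engineer would, in place of code of your own. Each camera call takes 0.05 s, during which the arm holds its last target.

## Working session

There is one attempt and no reset: what is moved stays moved. The work goes in short steps, Python scripts to look and compute and a shell command to move; the robot and the scene stay as the last step left them, time stands still between calls to the robot, and variables do not carry over. Pictures are saved under pics/ and viewed, and the job is handed in when it is done.

```bash
ls; mkdir -p pics
python3 - <<'E'
from cell import sensors, imaging, workorder, bot
import cv2,json
print(sensors.get_state()); print(bot.grasp_offset)
for n in ["side","top","wrist"]:
    s=imaging.snapshot(n); cv2.imwrite(f"pics/{n}0.png",s.pop("img")); print(n,s)
E
```

```text
pics
{'clock': 0.0, 'joint_pos': array([-1.26892618,  0.32183521, -0.07010028,  1.45164821,  0.02256588,
        1.37075898, -0.05692899]), 'qvel': array([-0.00016782,  0.00300873, -0.00059286,  0.00029501, -0.00059126,
       -0.0002456 , -0.00125162]), 'joint_torque': array([-8.39508380e-05, -4.93576241e+01, -3.82284606e-01, -3.14332867e+01,
        1.28299557e-02,  1.14259886e-02, -1.50680330e-05]), 'eef_pos': array([0.18435933, 0.62277183, 0.2302291 ]), 'tcp_rot': array([3.14153612e+00, 1.86213794e-03, 1.28303505e+00]), 'wrist_force': array([-0.23352581,  0.08085209, -0.02258042]), 'torque': array([ 0.02527335,  0.00965287, -0.02668507]), 'grip_width': 0.08534125353727127}
-0.0187
side {'fx': 437.1827187371331, 'fy': 437.1827187371331, 'cx': 277.3855517362081, 'cy': 209.000309076662, 'xyz': array([0.40645089, 1.064965  , 0.82258567]), 'attitude': array([-2.18923884, -0.00690819, -3.01194485])}
top {'fx': 499.2482429492033, 'fy': 499.2482429492033, 'cx': 276.1890580215671, 'cy': 205.54379957267744, 'xyz': array([0.3707833 , 0.00627316, 1.36392667]), 'attitude': array([-3.03201459,  0.00992284, -1.5673732 ])}
wrist {'fx': 344.32608558505876, 'fy': 344.32608558505876, 'cx': 277.44433972615275, 'cy': 209.5807373503291, 'mount': array([[ 9.99999491e-01,  5.28225467e-04,  8.59172514e-04,
         1.74719554e-04],
       [-7.80128244e-04,  9.45027759e-01,  3.26989183e-01,
        -8.38284151e-02],
       [-6.39217862e-04, -3.26989687e-01,  9.45027691e-01,
        -1.42984059e-01],
       [ 0.00000000e+00,  0.00000000e+00,  0.00000000e+00,
         1.00000000e+00]])}
```

View pics/side0.png

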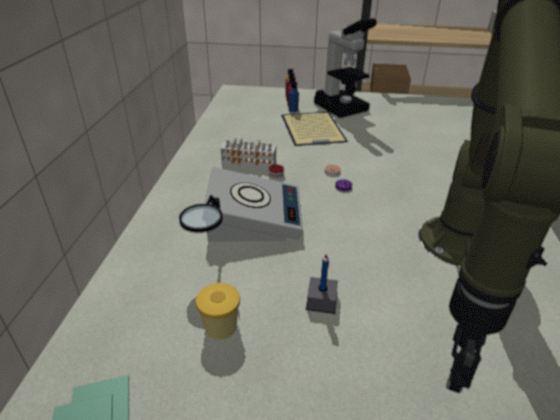

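View pics/top0.png

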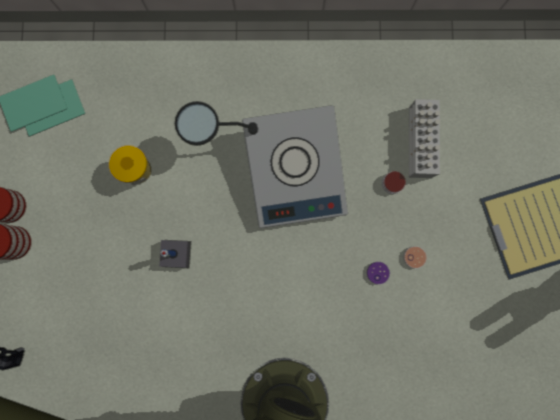

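View pics/wrist0.png

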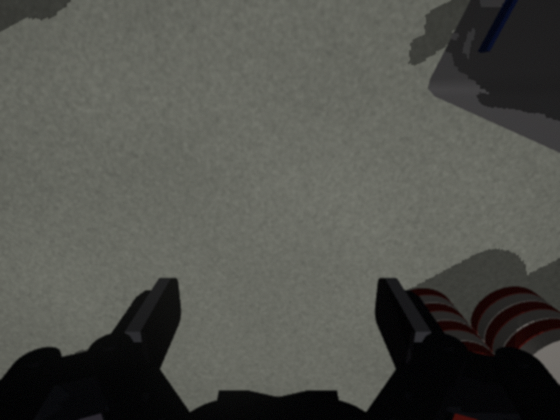

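```bash
cat > h.py <<'E'
from cell import sensors, imaging, workorder, bot
import numpy as np, cv2
from scipy.spatial.transform import Rotation as Rot
def snap(name,save=None):
    st=sensors.get_state(); s=imaging.snapshot(name)
    if name=="wrist":
        T=np.eye(4);T[:3,:3]=Rot.from_euler('xyz',st['tcp_rot']).as_matrix();T[:3,3]=st['eef_pos'];T=T@s['mount']
        R,p=T[:3,:3],T[:3,3]
    else: R,p=Rot.from_euler('xyz',s['attitude']).as_matrix(),np.array(s['xyz'])
    s['R'],s['p']=R,p
    if save:
        cv2.imwrite(f"pics/{save}.png",s['img']); np.savez(f"pics/{save}.npz",R=R,p=p,K=[s['fx'],s['fy'],s['cx'],s['cy']])
    return s
def load(n): d=np.load(f"pics/{n}.npz");return d['R'],d['p'],d['K']
def ray(n,u,v):
    R,p,K=load(n); d=R@np.array([(u-K[2])/K[0],(v-K[3])/K[1],1]);return p,d/np.linalg.norm(d)
def atz(n,u,v,z): p,d=ray(n,u,v);return p+d*(z-p[2])/d[2]
def tri(*obs):
    A=np.zeros((3,3));b=np.zeros(3)
    for o in obs:
        p,d=ray(*o);M=np.eye(3)-np.outer(d,d);A+=M;b+=M@p
    x=np.linalg.solve(A,b); return x,[np.linalg.norm((np.eye(3)-np.outer(d,d))@(x-p))*1e3 for p,d in (ray(*o) for o in obs)]
def proj(n,X):
    R,p,K=load(n);c=(np.asarray(X)-p)@R;return np.stack([K[0]*c[...,0]/c[...,2]+K[2],K[1]*c[...,1]/c[...,2]+K[3]],-1)
def crop(n,u0,v0,w,h_,f):
    im=cv2.imread(f"pics/{n}.png")[v0:v0+h_,u0:u0+w];cv2.imwrite(f"pics/{n}_c{u0}_{v0}.png",cv2.resize(im,None,fx=f,fy=f,interpolation=cv2.INTER_CUBIC))
E
python3 - <<'E'
from h import *
snap("top","t1");snap("side","s1")
np.set_printoptions(precision=4,suppress=True)
print("dish",tri(("t1",415,257),("s1",333,170)),atz("t1",415,257,.015))
print("pen top",tri(("t1",164,253),("s1",325,258)))
print("seat",tri(("t1",295,162),("s1",250,194)))
for c in [(245,118),(334,106),(346,213),(260,226)]: print(atz("t1",*c,.12 if c[1]<130 else .045))
crop("t1",340,150,120,150,5);crop("t1",140,80,220,170,3.5)
E
```

```text
dish (array([ 0.3796, -0.3559,  0.0017]), [np.float64(1.717121099206059), np.float64(1.7171210992061314)]) [ 0.3813 -0.3524  0.015 ]
pen top (array([0.3892, 0.2929, 0.14  ]), [np.float64(1.2711639576676241), np.float64(1.2711639576674967)])
seat (array([ 0.6268, -0.029 ,  0.0857]), [np.float64(1.4142352683107446), np.float64(1.4142352683105648)])
[0.7327 0.0996 0.12  ]
[ 0.7643 -0.128   0.12  ]
[ 0.4964 -0.1652  0.045 ]
[0.4613 0.0625 0.045 ]
```

View pics/t1_c340_150.png

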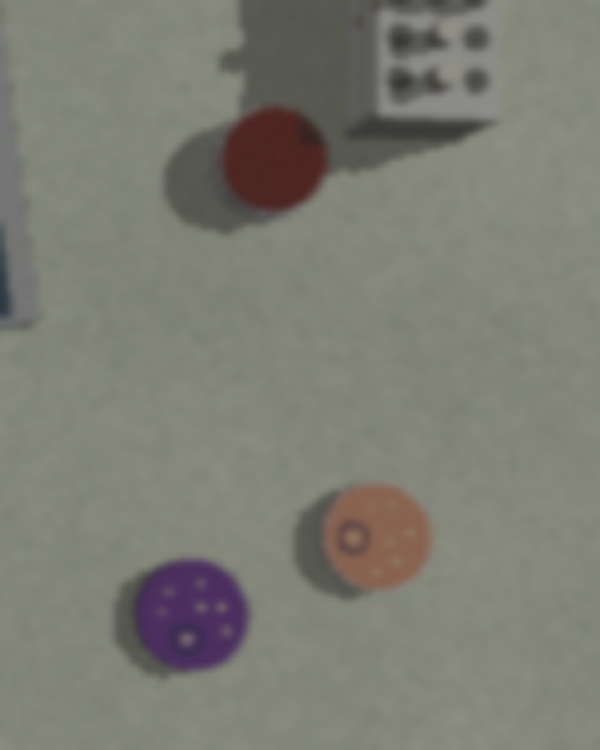

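View pics/t1_c140_80.png

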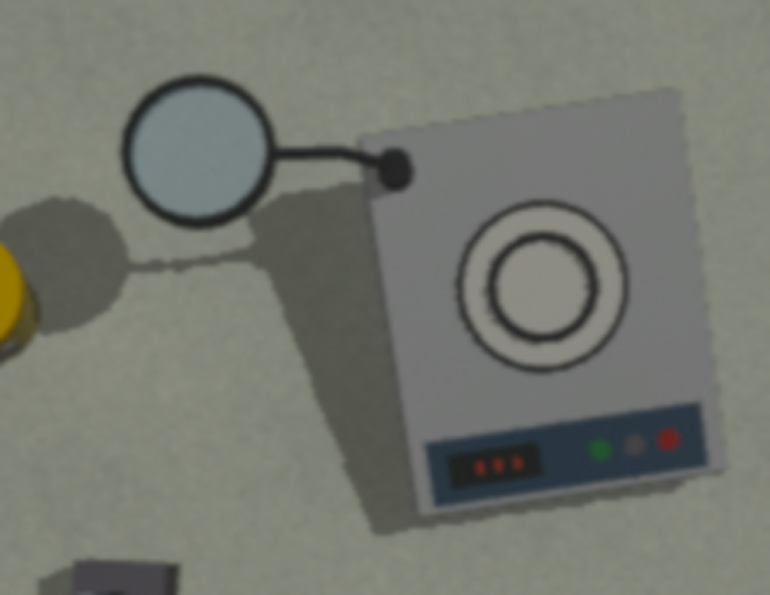

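```bash
cat >> h.py <<'E'
np.set_printoptions(precision=4,suppress=True)
def goto(x,y,z,yawdeg):
    st=sensors.get_state();R=Rot.from_euler('xyz',st['tcp_rot']).as_matrix()
    d=R.T@(np.array([x,y,z])-st['eef_pos'])*1e3
    tw=-(np.deg2rad(yawdeg)-st['tcp_rot'][2]);tw=(tw+np.pi)%(2*np.pi)-np.pi
    print("rows:",d.round(1),"twist",round(tw,3),"clock",st['clock'],"j",st['joint_pos'].round(2))
E
python3 - <<'E'
from h import *
goto(.40,.31,.25,97.9)
E
```

```text
rows: [-239.   295.5  -19. ] twist -0.426 clock 0.25 j [-1.27  0.32 -0.07  1.45  0.02  1.37 -0.06]
```

```bash
python3 -m crank '[[[-40,50,-4,-0.07],[-80,100,-8,-0.14],[-120,150,-12,-0.21],[-160,200,-15,-0.28],[-200,250,-19,-0.35],[-239,295,-19,-0.426],[-239,295,-19,-0.426],[-239,295,-19,-0.426],[-239,295,-19,-0.426],[-239,295,-19,-0.426],[-239,295,-19,-0.426]]]'
python3 - <<'E'
from h import *
snap("wrist","w1"); goto(.62,-.03,.28,97.9)
E
```

```text
clock: 1.35
eef_pos: [0.3986, 0.3117, 0.2502]
tcp_rot: [-3.141, -0.001, 1.711]
wrist_force: [0.3, -0.2, -0.0]
grip_width: 0.0851
rows: [-369.5  171.3  -30. ] twist 0.003 clock 1.4 j [-0.86  0.    0.14  1.78 -0.    1.36  1.  ]
```

View pics/w1.png

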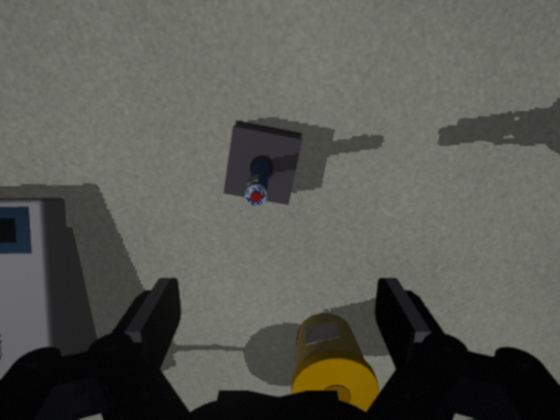

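Run:
```python
from h import *
print(atz("w1",256,197,.152), tri(("w1",256,197),("t1",164,253),("s1",325,258)))
print("base corners",[atz("w1",*c,.045)[:2] for c in [(236,122),(302,134),(290,205),(224,194)]])
crop("t1",150,230,50,50,10);crop("s1",300,240,50,80,8);crop("w1",210,110,110,110,6)
```

```text
[0.3908 0.2949 0.152 ] (array([0.3907, 0.2939, 0.1419]), [np.float64(3.1997508861937707), np.float64(3.0892108877967166), np.float64(0.7719487923788864)])
base corners [array([0.3504, 0.2639]), array([0.3527, 0.3301]), array([0.4279, 0.3296]), array([0.4256, 0.2589])]
```

View pics/t1_c150_230.png

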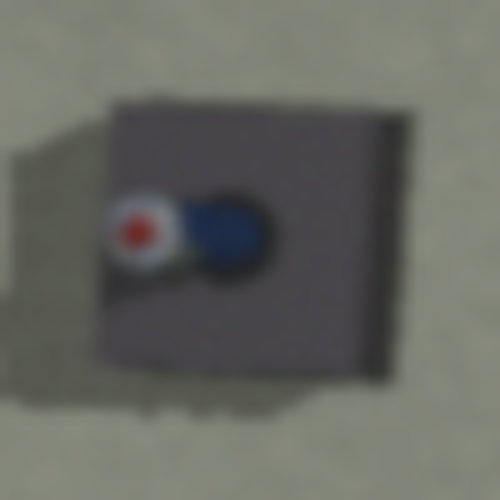

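View pics/s1_c300_240.png

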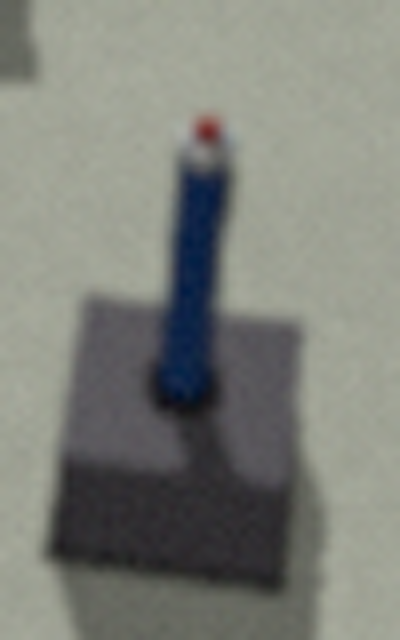

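View pics/w1_c210_110.png

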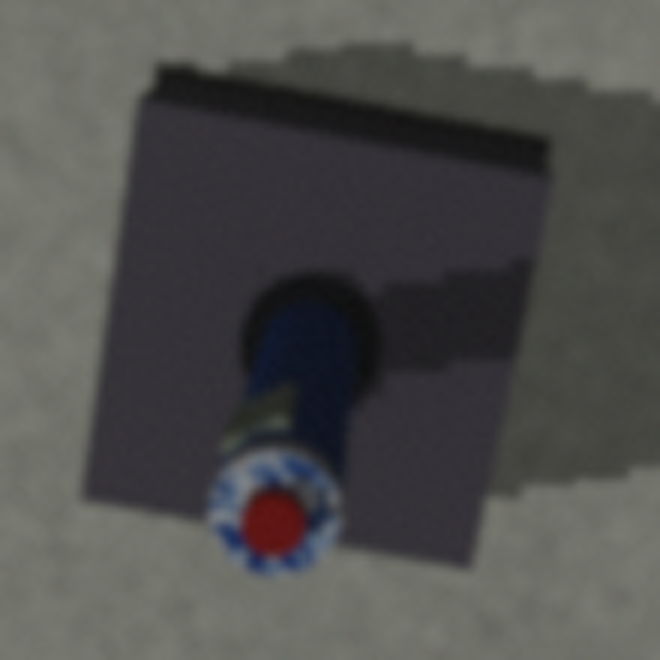

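```bash
python3 -m crank '[[[-40,20,-4,0],[-80,40,-8,0],[-120,60,-12,0],[-160,80,-15,0],[-200,100,-20,0],[-240,120,-25,0],[-280,140,-30,0],[-320,160,-30,0],[-370,170,-30,0],[-370,170,-30,0],[-370,170,-30,0],[-370,170,-30,0],[-370,170,-30,0],[-370,170,-30,0]]]'
python3 - <<'E'
from h import *
snap("wrist","w2"); goto(.40,-.33,.2,20)
E
```

```text
clock: 2.8
eef_pos: [0.6188, -0.0307, 0.2804]
tcp_rot: [3.141, -0.001, 1.712]
wrist_force: [-0.0, 0.2, -0.5]
grip_width: 0.0855
rows: [-265.3 -258.6   80.2] twist 1.362 clock 2.85 j [-0.41  0.25  0.51  1.47 -0.12  1.45  1.81]
```

View pics/w2.png

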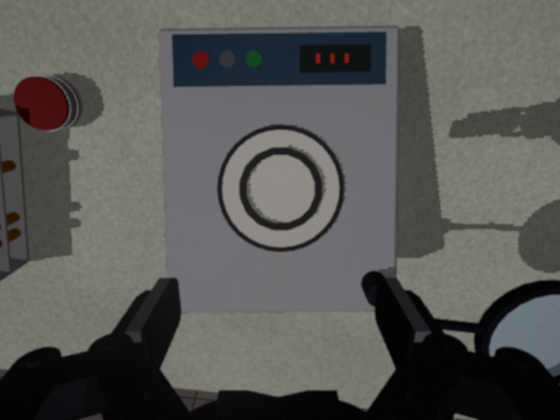

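Run:
```python
from h import *
crop("w2",150,10,270,130,2.9);crop("w2",205,115,150,145,4)
im=cv2.cvtColor(cv2.imread("pics/w2.png"),cv2.COLOR_BGR2GRAY)
sub=im[115:260,205:355]; _,b=cv2.threshold(sub,75,255,cv2.THRESH_BINARY_INV)
cs,h=cv2.findContours(b,cv2.RETR_CCOMP,cv2.CHAIN_APPROX_NONE)
for c in cs:
    if len(c)>60:
        e=cv2.fitEllipse(c);print(len(c),np.array(e[0])+[205,115],e[1],e[2])
```

```text
233 [280.8371 188.2206] (81.75086212158203, 82.68709564208984) 69.06755828857422
196 [280.725  188.2617] (68.95209503173828, 69.46612548828125) 139.02969360351562
360 [280.5794 187.7241] (126.22674560546875, 126.72544860839844) 50.21711730957031
337 [280.2387 187.9731] (118.81356048583984, 119.08659362792969) 18.898420333862305
```

View pics/w2_c150_10.png

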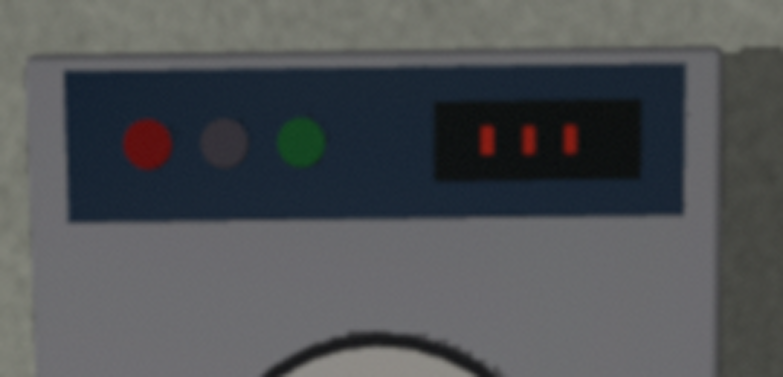

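View pics/w2_c205_115.png

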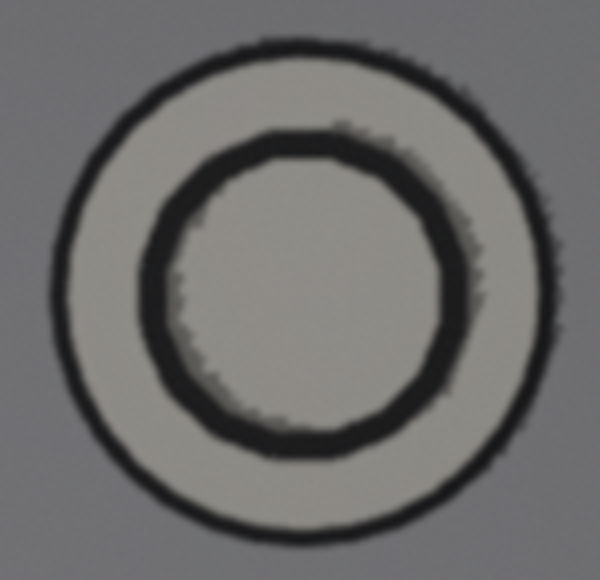

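Run:
```python
from h import *
for n,u,v in [("w2",280.4,188),("t1",294.5,161.5)]: print(atz(n,u,v,.0825))
print(tri(("w2",280.4,188),("t1",294.5,161.7),("s1",250,194.5)))
a,b=atz("w2",159.7,29.7,.045),atz("w2",398.3,26.2,.045);d=b-a;print(a,b,np.linalg.norm(d),np.rad2deg(np.arctan2(-d[0],d[1])))
s=lambda x,y:atz("w2",150+x/2.9,10+y/2.9,.05)
d=s(684,214)-s(69,221);print(np.rad2deg(np.arctan2(-d[0],d[1])))
```

```text
[ 0.6291 -0.0258  0.0825]
[ 0.6273 -0.0279  0.0825]
(array([ 0.6274, -0.0268,  0.0856]), [np.float64(1.1541267360178482), np.float64(1.524179326102956), np.float64(0.43651232937529044)])
[ 0.4964 -0.1649  0.045 ] [0.4601 0.0669 0.045 ] 0.2346161359110589 8.897490637137627
8.75119330726959
```

```bash
python3 -m crank '[[[-50,0,0,0.12],[-90,-30,0,0.26],[-130,-60,0,0.40],[-170,-95,0,0.54],[-210,-130,0,0.68],[-250,-165,10,0.82],[-265,-200,30,0.96],[-265,-235,50,1.10],[-265,-258,70,1.24],[-265,-258,80,1.36],[-265,-258,80,1.36],[-265,-258,80,1.36],[-265,-258,80,1.36],[-265,-258,80,1.36],[-265,-258,80,1.36]]]' 0.15
python3 - <<'E'
from h import *
snap("wrist","w3"); goto(.381,-.353,.2,20)
E
```

```text
clock: 4.35
eef_pos: [0.4005, -0.3307, 0.2007]
tcp_rot: [3.141, -0.0, 0.35]
wrist_force: [0.5, 0.3, 0.6]
grip_width: 0.0728
rows: [-25.8  14.3   0.6] twist 0.001 clock 4.4 j [-0.17  0.06  0.85  1.84 -0.05  1.26  1.04]
```

View pics/w3.png

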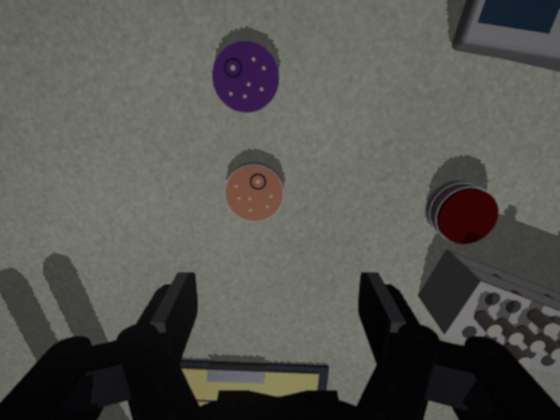

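Run:
```python
from h import *
crop("w3",205,30,100,200,3)
print(atz("w3",254.5,193,.015),atz("w3",226,193,.015),atz("w3",283,193,.015),atz("w3",213,76,.015),atz("w3",279,76,.015))
print(tri(("w3",254.5,193),("t1",415.2,257.2)))
```

```text
[ 0.384  -0.3496  0.015 ] [ 0.3574 -0.3593  0.015 ] [ 0.4106 -0.3398  0.015 ] [ 0.3143 -0.2597  0.015 ] [ 0.3694 -0.2394  0.015 ]
(array([ 0.3824, -0.3516,  0.0136]), [np.float64(2.317996060144169), np.float64(2.3179960601442597)])
```

View pics/w3_c205_30.png

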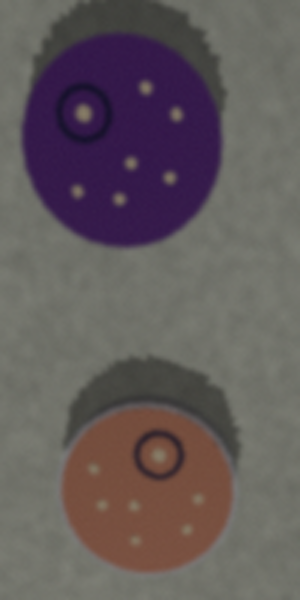

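```bash
python3 - <<'E'
from h import *
goto(.3835,-.3505,.12,20)
E
python3 -m crank '[[[-12,6,40,0],[-23,13,81,0],[-23,13,81,0],[-23,13,81,0],[-23,13,81,0],[-23,13,81,0]]]'
python3 - <<'E'
from h import *
snap("wrist","w4");
E
```

```text
rows: [-22.6  12.8  80.6] twist 0.001 clock 4.4 j [-0.17  0.06  0.85  1.84 -0.05  1.26  1.04]
clock: 5.0
eef_pos: [0.3845, -0.3511, 0.1213]
tcp_rot: [3.139, -0.003, 0.35]
wrist_force: [-0.7, 0.8, -0.5]
grip_width: 0.0723
```

View pics/w4.png

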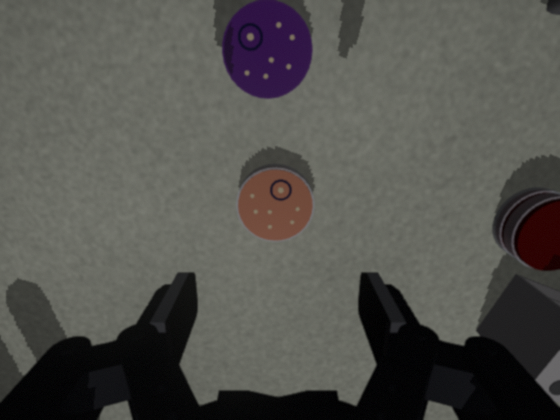

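Run:
```python
from h import *
print(atz("w4",275.5,204.3,.015)); print(tri(("w4",275.5,204.3),("w3",254.3,192.7),("t1",415.2,257.2)),tri(("w4",275.5,204.3),("w3",254.3,192.7)))
X=tri(("w4",275.5,204.3),("w3",254.3,192.7))[0]
goto(.384,-.3505,.05,20)
```

```text
[ 0.3833 -0.3493  0.015 ]
(array([ 0.3824, -0.3495,  0.0187]), [np.float64(1.3385691540419882), np.float64(1.6754323453789375), np.float64(2.9559173447692104)]) (array([ 0.3839, -0.351 ,  0.0095]), [np.float64(0.026578101508033088), np.float64(0.02657810150789865)])
rows: [-0.3 -0.7 71. ] twist 0.001 clock 5.05 j [-0.11  0.17  0.87  1.93 -0.14  1.1   1.17]
```

```bash
python3 -m crank '[[[-1,-1,40,0],[-1,-1,80,0],[-1,-1,101,0],[-1,-1,101,0],[-1,-1,101,0],[-1,-1,101,0],[-1,-1,101,0]]]' 0.2
python3 - <<'E'
from h import *
snap("wrist","w5");
E
```

```text
clock: 5.75
eef_pos: [0.3828, -0.3509, 0.02]
tcp_rot: [3.139, -0.003, 0.349]
wrist_force: [-0.2, -0.0, -0.2]
grip_width: 0.0682
```

View pics/w5.png

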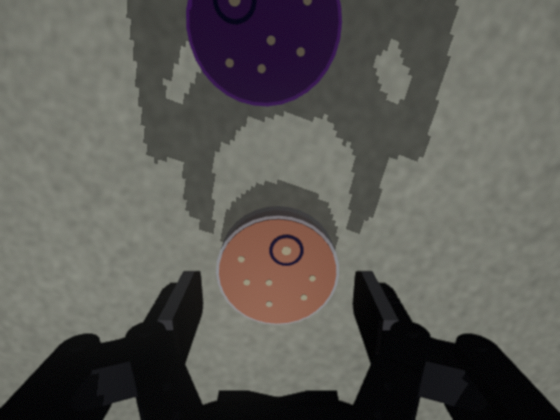

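```bash
python3 - <<'E'
from h import *
print(atz("w5",278,270,.015))
E
python3 -m crank '[[[0,0,6,0],[0,0,12,0],[0,0,16,0],[0,0,20,0],[0,0,20,0],[0,0,20,0],[0,0,20,0]]]'
```

```text
[ 0.3829 -0.3486  0.015 ]
clock: 6.5
eef_pos: [0.3815, -0.3503, -0.0016]
tcp_rot: [3.141, -0.0, 0.349]
wrist_force: [0.0, 0.6, -0.7]
grip_width: 0.0682
```

```bash
python3 -m crank '[[[0,0,1,0],[0,0,2,0],[0,0,2,0],[0,0,2,0]]]';python3 -m crank '[[[0,0,1,0],[0,0,2,0],[0,0,2,0],[0,0,2,0]]]';python3 -m crank '[[[0,0,1,0],[0,0,1,0],[0,0,1,0]]]'
```

```text
clock: 6.9
eef_pos: [0.3815, -0.3501, -0.0037]
tcp_rot: [-3.142, -0.0, 0.349]
wrist_force: [-0.2, 0.1, 0.7]
grip_width: 0.0681
clock: 7.3
eef_pos: [0.3814, -0.3502, -0.0058]
tcp_rot: [-3.141, 0.0, 0.349]
wrist_force: [-0.3, -0.3, -0.5]
grip_width: 0.0688
clock: 7.6
eef_pos: [0.3815, -0.3502, -0.0067]
tcp_rot: [-3.142, -0.0, 0.349]
wrist_force: [-0.9, 1.1, 0.1]
grip_width: 0.0685
```

```bash
python3 -m crank '[[[0,0,1,0],[0,0,1,0],[0,0,1,0]]]';python3 -m crank '[[[0,0,1,0],[0,0,1,0],[0,0,1,0]]]'
```

```text
clock: 7.9
eef_pos: [0.3816, -0.3502, -0.0071]
tcp_rot: [-3.141, -0.0, 0.349]
wrist_force: [-1.8, 2.0, 6.0]
grip_width: 0.0684
clock: 8.2
eef_pos: [0.3816, -0.3503, -0.0072]
tcp_rot: [-3.14, -0.001, 0.349]
wrist_force: [-3.0, 4.0, 16.5]
grip_width: 0.0684
```

```bash
python3 -m crank '[[[0,0,-4,0],[0,-1,-12,0],[0,-1,-12,0],[0,-1,-12,0]]]';python3 -m crank '[[[0,0,0,0],[0,0,0,0],[0,0,0,0],[0,0,0,0],[0,0,0,0],[0,0,0,0]]]' 1 30
python3 - <<'E'
from h import *
snap("wrist","w6");
E
```

```text
clock: 8.6
eef_pos: [0.3814, -0.3492, 0.0035]
tcp_rot: [3.141, -0.001, 0.349]
wrist_force: [-0.1, -0.7, 0.2]
grip_width: 0.0682
clock: 9.2
eef_pos: [0.3811, -0.3491, 0.0036]
tcp_rot: [-3.141, -0.0, 0.349]
wrist_force: [-0.6, 1.7, 6.1]
grip_width: 0.0583
```

View pics/w6.png

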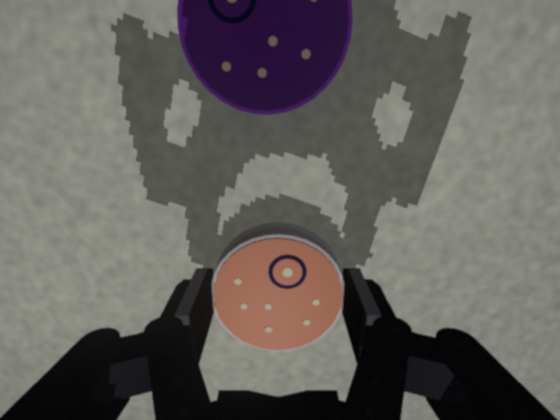

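```bash
python3 -m crank '[[[0,0,-10,0],[0,0,-30,0],[0,0,-60,0],[0,0,-100,0],[0,0,-140,0],[0,0,-140,0],[0,0,-140,0],[0,0,-140,0]]]'
python3 - <<'E'
from h import *
snap("wrist","w7"); goto(.628,-.0265,.18,98.7)
E
```

```text
clock: 10.05
eef_pos: [0.3804, -0.3485, 0.1422]
tcp_rot: [-3.14, 0.001, 0.349]
wrist_force: [-0.4, -0.1, -0.7]
grip_width: 0.0581
rows: [ 342.9 -217.9  -38.2] twist -1.374 clock 10.1 j [-0.14  0.13  0.9   1.92 -0.11  1.15  1.15]
```

View pics/w7.png

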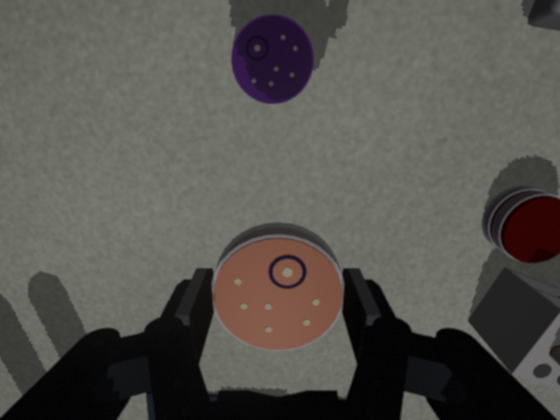

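```bash
python3 - <<'E'
from h import *
p=atz("w7",278,292.5,.1422+.0114);st=sensors.get_state();print((p-st['eef_pos'])@Rot.from_euler('xyz',st['tcp_rot']).as_matrix())
E
python3 -m crank '[[[30,-18,-20,-0.06],[65,-40,-38,-0.2],[100,-62,-38,-0.34],[135,-85,-38,-0.48],[170,-107,-38,-0.62],[205,-130,-38,-0.76],[240,-152,-38,-0.9],[275,-174,-38,-1.04],[310,-196,-38,-1.18],[335,-213,-38,-1.3],[343,-218,-38,-1.374],[343,-218,-38,-1.374],[343,-218,-38,-1.374],[343,-218,-38,-1.374],[343,-218,-38,-1.374]]]'
python3 - <<'E'
from h import *
snap("wrist","w8"); goto(.628,-.0265,.18,98.7)
E
```

```text
[ 0.001   0.0001 -0.0117]
clock: 11.6
eef_pos: [0.6283, -0.0285, 0.1813]
tcp_rot: [-3.141, 0.0, 1.72]
wrist_force: [0.4, -0.9, -0.3]
grip_width: 0.0581
rows: [ 1.8 -0.2  1.4] twist -0.002 clock 11.65 j [-0.41  0.33  0.51  1.59 -0.16  1.27  1.85]
```

View pics/w8.png

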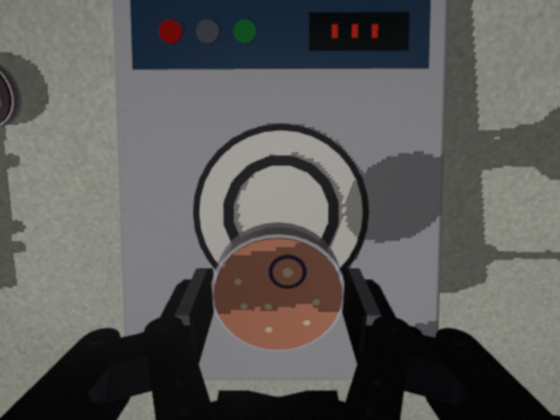

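Run:
```python
from h import *
crop("w8",180,110,200,120,4)
print(tri(("w2",280.5,188),("w8",281,211.5)),atz("w8",281,211.5,.0825),atz("w2",280.5,188,.0825))
```

```text
(array([ 0.6281, -0.0258,  0.0858]), [np.float64(0.05120102543976971), np.float64(0.0512010254397641)]) [ 0.6293 -0.0256  0.0825] [ 0.6291 -0.0257  0.0825]
```

View pics/w8_c180_110.png

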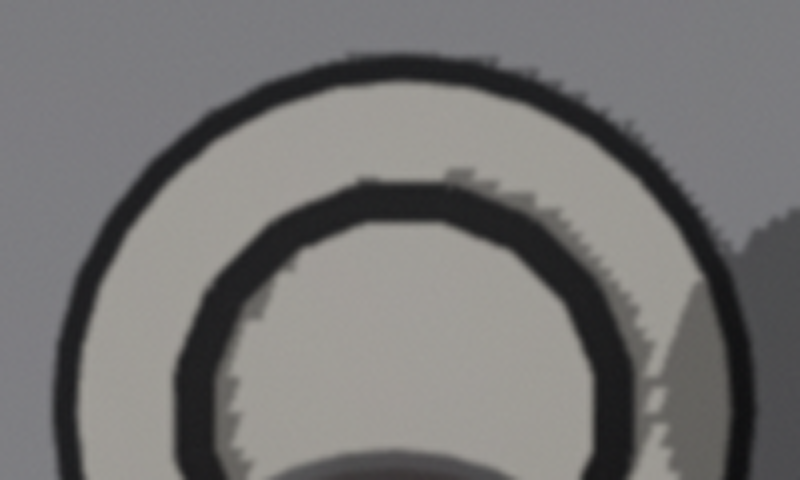

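Run:
```python
from h import *
goto(.626,-.0272,.110,98.7)
```

```text
rows: [ 1.4 -2.3 71.4] twist -0.002 clock 11.65 j [-0.41  0.33  0.51  1.59 -0.16  1.27  1.85]
```

```bash
python3 -m crank '[[[1,-2,20,0],[1.4,-2.3,40,0],[1.4,-2.3,60,0],[1.4,-2.3,71,0],[1.4,-2.3,71,0],[1.4,-2.3,71,0],[1.4,-2.3,71,0],[1.4,-2.3,71,0]]]'
python3 - <<'E'
from h import *
snap("wrist","w9"); snap("side","s9");crop("s9",180,150,140,100,5); goto(.626,-.0272,.094,98.7)
E
```

```text
clock: 12.45
eef_pos: [0.6271, -0.0261, 0.1115]
tcp_rot: [3.14, 0.0, 1.723]
wrist_force: [0.6, 0.7, -1.0]
grip_width: 0.058
rows: [-1.  -1.1 17.1] twist 0.0 clock 12.55 j [-0.4   0.38  0.49  1.67 -0.2   1.14  1.87]
```

View pics/w9.png

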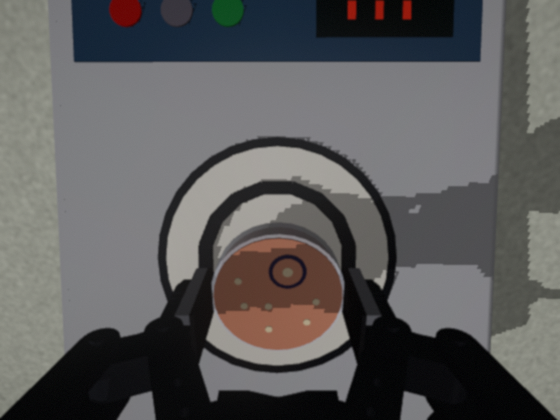

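View pics/s9_c180_150.png

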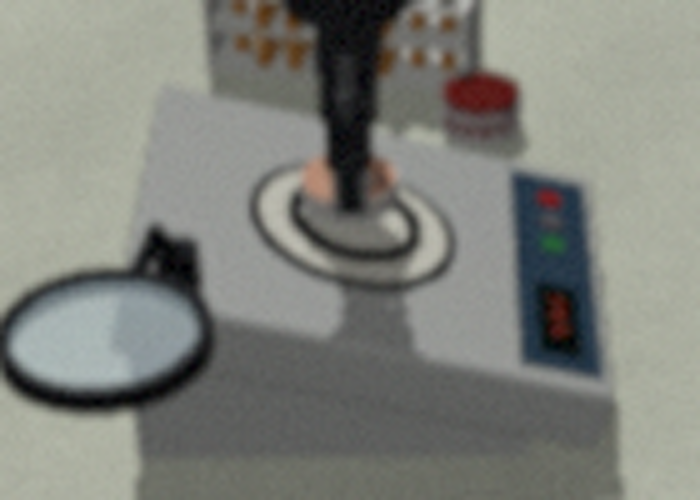

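```bash
python3 -m crank '[[[0,-1,8,0],[0,-1,16,0],[0,-1,17,0],[0,-1,17,0],[0,-1,17,0]]]' 1 20;python3 -m crank '[[[0,0,1,0],[0,0,2,0],[0,0,2,0]]]';python3 - <<'E'
from h import *
print(atz("w9",278,254,.0825),sensors.get_state()['eef_pos'])
E
```

```text
clock: 13.05
eef_pos: [0.6249, -0.0264, 0.0932]
tcp_rot: [-3.14, -0.0, 1.723]
wrist_force: [-2.6, -0.7, 3.3]
grip_width: 0.0584
clock: 13.35
eef_pos: [0.6247, -0.0265, 0.0921]
tcp_rot: [-3.14, -0.0, 1.723]
wrist_force: [-6.5, -0.9, 9.1]
grip_width: 0.0578
[ 0.6289 -0.0254  0.0825] [ 0.6247 -0.0265  0.0921]
```

```bash
python3 -m crank '[[[0,0,1,0],[0,0,1,0],[0,0,2,0],[0,0,2,0]]]';python3 - <<'E'
from h import *
snap("wrist","w10"); snap("side","s10");crop("s10",220,165,80,60,9)
E
```

```text
clock: 13.75
eef_pos: [0.6251, -0.0264, 0.0918]
tcp_rot: [-3.141, -0.001, 1.722]
wrist_force: [-10.5, 0.1, 17.0]
grip_width: 0.0583
```

View pics/w10.png

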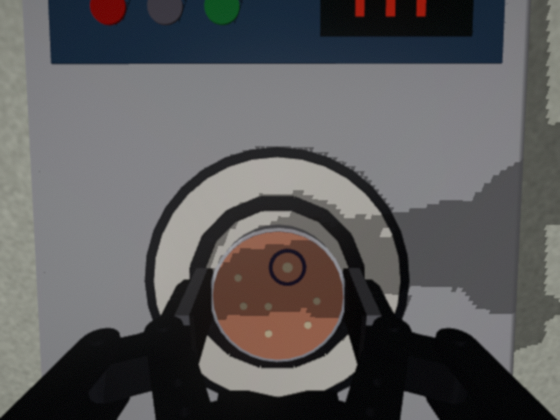

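View pics/s10_c220_165.png

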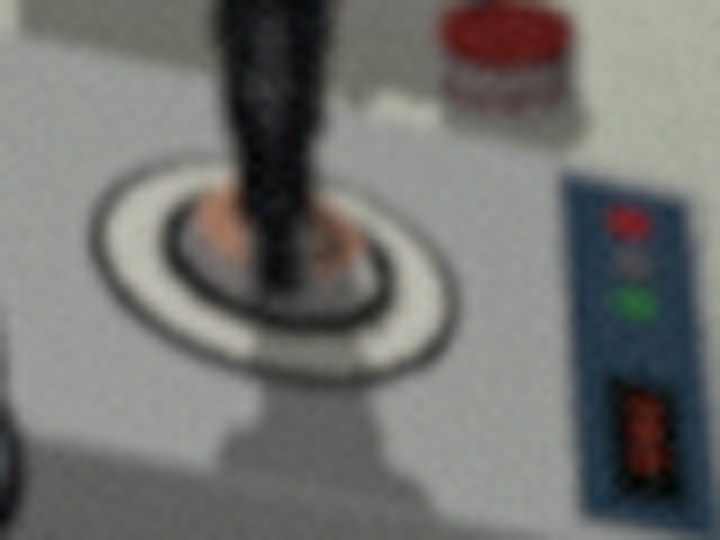

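Run:
```python
from h import *
for n in ["w9","w10"]:
  a=np.deg2rad(8.7);X=np.array([np.cos(a),np.sin(a),0]);Y=np.array([-X[1],X[0],0]);t=np.deg2rad(15)
  U=X*np.cos(t)+np.array([0,0,np.sin(t)]);N=-X*np.sin(t)+np.array([0,0,np.cos(t)])
  S=np.array([.629,-.0262,.0825])
  print(n,"stage rim front/back",proj(n,S-U*.059),proj(n,S+U*.059),"left/right",proj(n,S-Y*.059),proj(n,S+Y*.059))
  print("ring out top f/b",proj(n,S-U*.041+N*.004),proj(n,S+U*.041+N*.004))
  print("dish rim f/b/l/r",proj(n,S-U*.03+N*.015),proj(n,S+U*.03+N*.015),proj(n,S-Y*.03+N*.015),proj(n,S+Y*.03+N*.015))
crop("w10",190,180,190,220,2.7)
```

```text
w9 stage rim front/back [276.6994 146.2031] [276.5268 356.9779] left/right [169.9642 253.8929] [383.2273 254.0837]
ring out top f/b [276.6582 179.515 ] [276.5363 329.0315]
dish rim f/b/l/r [276.5992 201.1474] [276.5055 317.2622] [217.7076 259.8816] [335.3866 259.9859]
w10 stage rim front/back [276.4559 156.8954] [276.4793 388.6464] left/right [158.7038 275.6161] [394.1194 275.5536]
ring out top f/b [276.4475 193.936 ] [276.4646 358.6724]
dish rim f/b/l/r [276.4137 218.9374] [276.428  347.6772] [210.871  284.1973] [341.936  284.1579]
```

View pics/w10_c190_180.png

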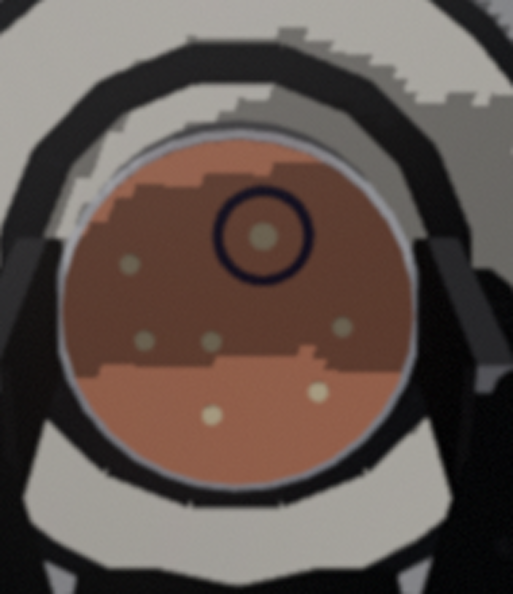

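```bash
cat >> h.py <<'E'
from scipy.optimize import least_squares
_a=np.deg2rad(8.7);CX=np.array([np.cos(_a),np.sin(_a),0]);CY=np.array([-CX[1],CX[0],0]);CZ=np.array([0,0,1.])
def fitcirc(n,uf,vf,vb,ul,ur,r=.03,c0=(.625,-.026,.1)):
    def ext(q):
        c,t=q[:3],q[3];U=CX*np.cos(t)+CZ*np.sin(t);th=np.linspace(0,2*np.pi,721)
        P=proj(n,c+r*(np.cos(th)[:,None]*U+np.sin(th)[:,None]*CY))
        return np.array([P[:,1].min(),P[:,1].max(),P[:,0].min(),P[:,0].max()])
    s=least_squares(lambda q:ext(q)-[vf,vb,ul,ur],[*c0,.2],x_scale=[.01,.01,.01,.1],diff_step=1e-4)
    return s.x[:3],np.rad2deg(s.x[3]),s.cost
E
python3 - <<'E'
from h import *
print("level check w9",fitcirc("w9",0,236,350,213,344))
print("w10",fitcirc("w10",0,228,361.5,211.1,343.7))
S=np.array([.629,-.0262,.0825]);t=np.deg2rad(15)
U=CX*np.cos(t)+CZ*np.sin(t);N=-CX*np.sin(t)+CZ*np.cos(t)
for r in (.034,.041):
  for hh in (0,.004): print(r,hh,proj("w10",S-U*r+N*hh),proj("w10",S+U*r+N*hh))
print(fitcirc("w10",0,195,367,190-18/2.7+0,375))
E
```

```text
level check w9 (array([ 0.6325, -0.0247,  0.1182]), np.float64(0.7504060966698214), np.float64(1.2924697071141057e-26))
w10 (array([ 0.6284, -0.0258,  0.1001]), np.float64(20.747256538268132), np.float64(2.180234837188107e-24))
0.034 0 [276.4611 207.9013] [276.4746 341.4001]
0.034 0.004 [276.449  208.4498] [276.4632 345.0477]
0.041 0 [276.4596 193.7273] [276.4759 354.7255]
0.041 0.004 [276.4475 193.936 ] [276.4646 358.6724]
(array([ 0.6001, -0.0297,  0.1406]), np.float64(2.6048579553654534), np.float64(9.27270274465511e-23))
```

Run:
```python
from h import *
def fit2(n,obs,r,free):
    t=np.deg2rad(15)
    def ext(c):
        U=CX*np.cos(t)+CZ*np.sin(t);th=np.linspace(0,2*np.pi,721)
        P=proj(n,c+r*(np.cos(th)[:,None]*U+np.sin(th)[:,None]*CY))
        return np.array([P[:,1].min(),P[:,1].max(),P[:,0].min(),P[:,0].max()])
    s=least_squares(lambda c:ext(c)-obs,[.629,-.026,.0825],x_scale=.01,diff_step=1e-4); return s.x,s.fun
print(fit2("w9",[137,371,159,397],.0625,0))
print(fit2("w10",[147.5,397,145.5,409],.0625,0))
print("ring",fit2("w10",[195,367,189,366],.041,0))
print("w2",fit2("w2",[125,251.5,217.5,344.5],.0625,0))
crop("w9",140,120,280,270,2.2)
```

```text
(array([ 0.6262, -0.0259,  0.0913]), array([-0.2531,  0.2663,  0.2563, -0.2563]))
(array([ 0.6259, -0.0262,  0.0879]), array([-2.4314,  2.5646,  2.4554, -2.458 ]))
ring (array([ 0.6259, -0.0262,  0.0943]), array([-0.4787,  0.4964,  0.4787, -0.479 ]))
w2 (array([ 0.6265, -0.0257,  0.0956]), array([-0.1786,  0.1834,  0.1813, -0.1812]))
```

View pics/w9_c140_120.png

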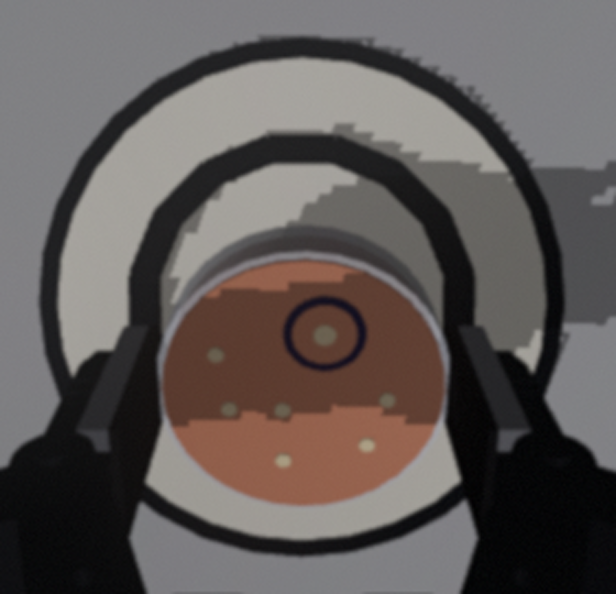

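```bash
python3 -m crank '[[[0,0,-4,0],[0,0,-10,0],[0,-2,-12,0],[0,-4.5,-12,0],[0,-4.5,-12,0],[0,-4.5,-12,0],[0,-4.5,-12,0]]]';python3 - <<'E'
from h import *
snap("wrist","w11"); crop("w11",140,120,280,270,2.2)
E
```

```text
clock: 14.55
eef_pos: [0.6208, -0.0268, 0.101]
tcp_rot: [-3.141, -0.0, 1.723]
wrist_force: [-0.2, -0.3, -0.8]
grip_width: 0.0585
```

View pics/w11_c140_120.png

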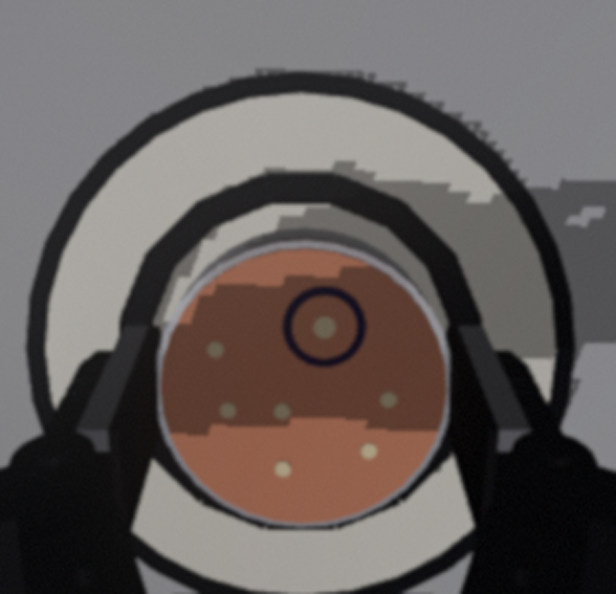

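```bash
python3 -m crank '[[[0,0,4,0],[0,0,7,0],[0,0,7,0],[0,0,7,0]]]';python3 -m crank '[[[0,0,2,0],[0,0,3,0],[0,0,3,0]]]';python3 -m crank '[[[0,0,1,0],[0,0,2,0],[0,0,2,0]]]';python3 -m crank '[[[0,0,1,0],[0,0,1,0],[0,0,1,0]]]'
```

```text
clock: 15.0
eef_pos: [0.6208, -0.0269, 0.094]
tcp_rot: [-3.141, -0.0, 1.723]
wrist_force: [0.5, -0.4, 0.4]
grip_width: 0.0584
clock: 15.3
eef_pos: [0.6212, -0.0269, 0.0917]
tcp_rot: [3.141, -0.0, 1.723]
wrist_force: [-0.9, -0.6, 2.3]
grip_width: 0.0582
clock: 15.6
eef_pos: [0.6211, -0.027, 0.0908]
tcp_rot: [3.141, -0.0, 1.723]
wrist_force: [-3.8, 0.2, 9.7]
grip_width: 0.0583
clock: 15.9
eef_pos: [0.6211, -0.0269, 0.0907]
tcp_rot: [3.141, -0.001, 1.723]
wrist_force: [-6.1, 0.7, 15.4]
grip_width: 0.0586
```

Run:
```python
from h import *
snap("wrist","w12"); crop("w12",140,140,280,270,2.2); snap("side","s12");crop("s12",215,165,80,60,9)
```

```text
(no output)
```

View pics/w12_c140_140.png

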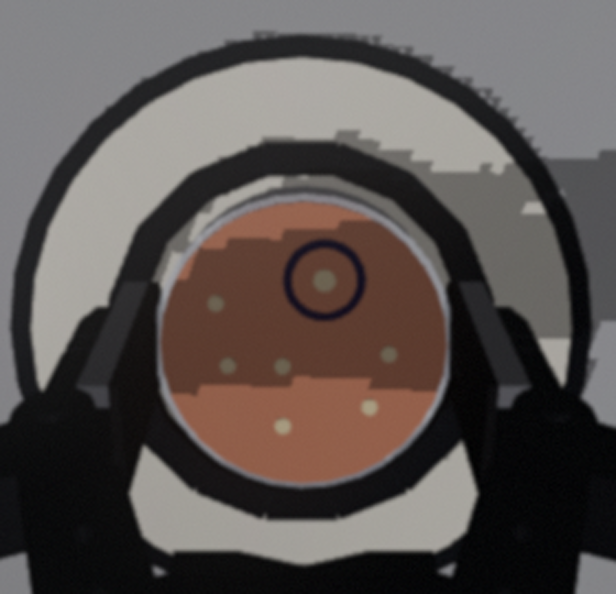

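View pics/s12_c215_165.png

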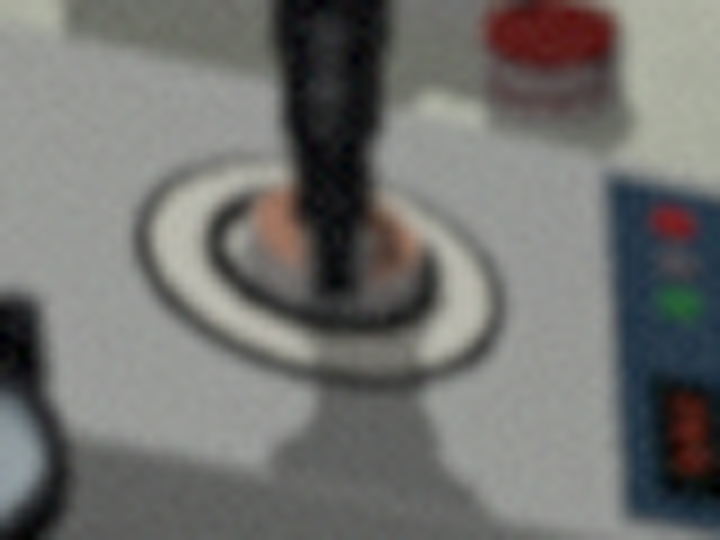

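```bash
cat >> h.py <<'E'
T15=np.deg2rad(15);U15=CX*np.cos(T15)+CZ*np.sin(T15);N15=-CX*np.sin(T15)+CZ*np.cos(T15)
def circ(c,r,U=U15):
    th=np.linspace(0,2*np.pi,361);return c+r*(np.cos(th)[:,None]*U+np.sin(th)[:,None]*CY)
def overlay(n,S,off,u0,v0,w,h_,f,tilt=15):
    im=cv2.resize(cv2.imread(f"pics/{n}.png")[v0:v0+h_,u0:u0+w],None,fx=f,fy=f,interpolation=cv2.INTER_CUBIC)
    t=np.deg2rad(tilt);U=CX*np.cos(t)+CZ*np.sin(t);N=-CX*np.sin(t)+CZ*np.cos(t)
    D=S+U15*off[0]+CY*off[1]+N15*off[2]
    for P,col in [(circ(S,.0625),(0,255,0)),(circ(S+N15*.004,.041),(255,255,0)),(circ(D+N*.015,.03,U),(0,0,255)),(circ(D,.03,U),(255,0,255))]:
        q=((proj(n,P)-[u0,v0]+.5)*f).astype(int);cv2.polylines(im,[q],True,col,1)
    cv2.imwrite(f"pics/{n}_ov.png",im)
E
python3 - <<'E'
from h import *
def ext(n,c): P=proj(n,circ(c,.0625));return np.array([P[:,1].min(),P[:,1].max(),P[:,0].min(),P[:,0].max()])
ob=[165+152/9-.5,165+385/9-.5,215+135/9-.5,215+503/9-.5]
s=least_squares(lambda q:ext("s12",np.array(q))-ob,[.6265,-.026,.085],x_scale=.01,diff_step=1e-4);print(s.x,s.fun)
overlay("s12",s.x,(0,0,0),215,165,80,60,9)
s=least_squares(lambda q:ext("w12",np.array(q))[[0,2,3]]-[140+36/2.2,140+12/2.2,140+592/2.2],[.6265,-.026,.085],x_scale=.01,diff_step=1e-4);print(s.x,s.fun)
overlay("w12",s.x,(0,0,0),140,140,280,270,2.2)
E
```

```text
[0.6203 0.0081 0.1112] [ 0.4251 -0.3972 -0.2464  0.251 ]
[ 0.6264 -0.0261  0.0917] [ 0. -0.  0.]
```

View pics/s12_ov.png

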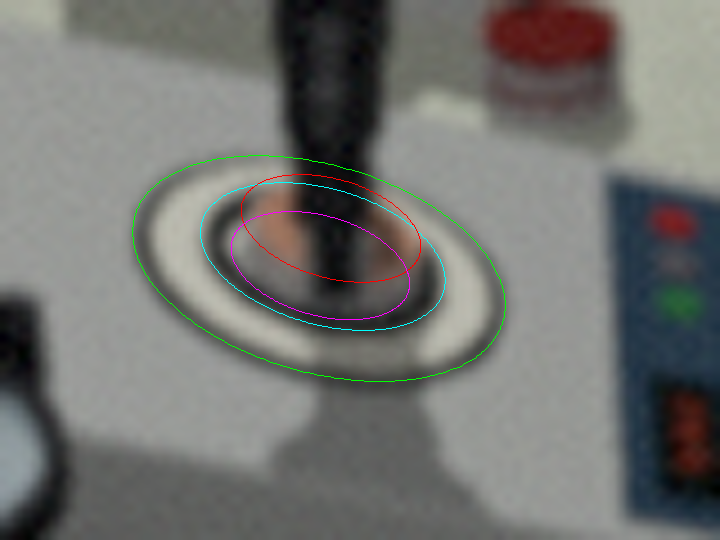

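View pics/w12_ov.png

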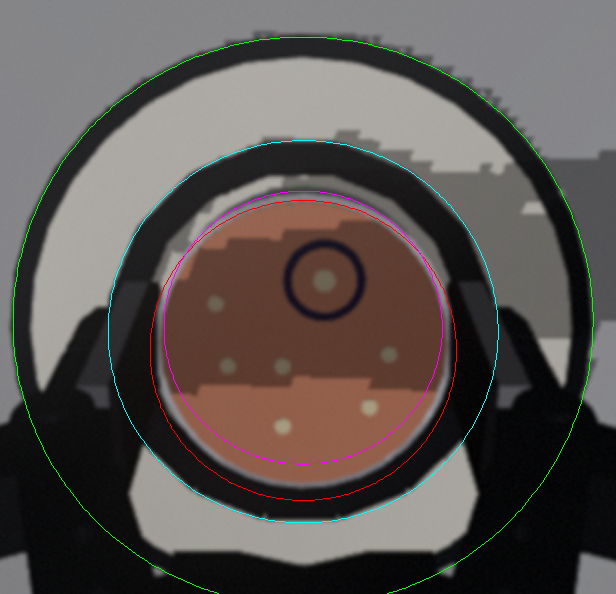

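```bash
python3 -m crank '[[[0,0,-1,0],[0,0,-2,0],[0,0,-2,0]]]';python3 -m crank '[[[0,0,0,0],[0,0,0,0],[0,0,0,0],[0,0,0,0]]]' 0.1;python3 -m crank '[[[0,0,-10,0],[0,0,-30,0],[0,-10,-60,0],[0,-20,-90,0],[0,-20,-120,0],[0,-20,-120,0],[0,-20,-120,0],[0,-20,-120,0],[0,-20,-120,0]]]';python3 - <<'E'
from h import *
snap("wrist","w13");snap("side","s13");snap("top","t13");crop("s13",215,165,80,60,9)
E
```

```text
clock: 16.3
eef_pos: [0.6211, -0.0269, 0.091]
tcp_rot: [3.141, -0.0, 1.723]
wrist_force: [-2.2, -0.5, 5.9]
grip_width: 0.0582
clock: 16.7
eef_pos: [0.6208, -0.0268, 0.0899]
tcp_rot: [-3.141, 0.0, 1.723]
wrist_force: [0.5, 0.2, -0.6]
grip_width: 0.0766
clock: 17.6
eef_pos: [0.6005, -0.0298, 0.2091]
tcp_rot: [-3.139, -0.0, 1.723]
wrist_force: [0.2, 0.1, -0.1]
grip_width: 0.0767
```

View pics/w13.png

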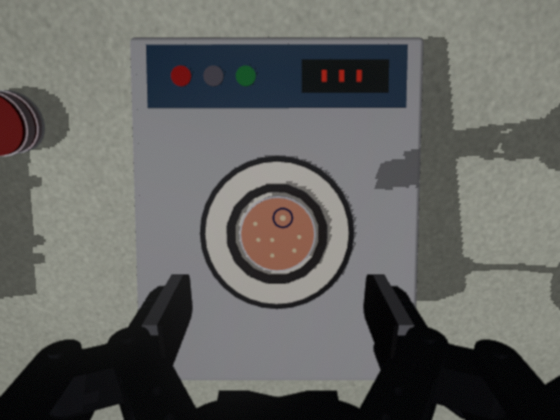

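View pics/s13_c215_165.png

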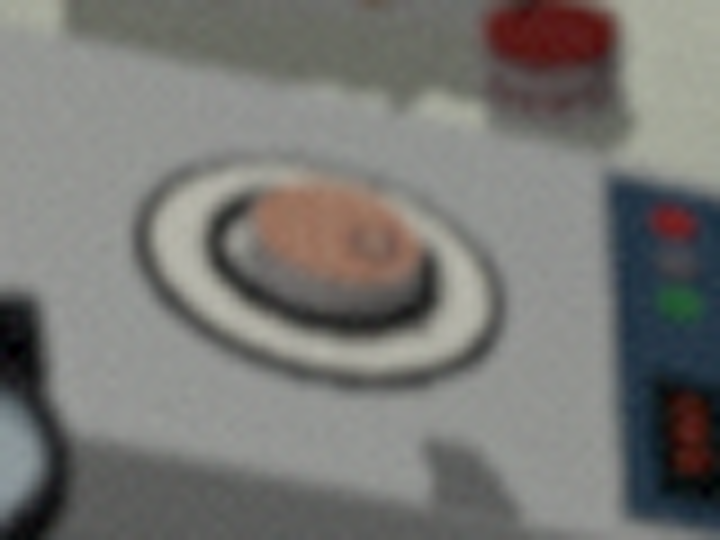

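Run:
```python
from h import *
print("spot",atz("w13",283,217.5,.0825+.0145),"dish",atz("w13",278.5,232.5,.099)); goto(.391,.2945,.26,98.7)
```

```text
spot [ 0.6106 -0.0237  0.097 ] dish [ 0.623  -0.0253  0.099 ]
rows: [ 352.4 -158.2  -50.3] twist 0.0 clock 17.75 j [-0.43  0.25  0.52  1.62 -0.13  1.31  1.83]
```

```bash
python3 -m crank '[[[40,-18,-30,0],[80,-36,-50,0],[120,-54,-50,0],[160,-72,-50,0],[200,-90,-50,0],[240,-108,-50,0],[280,-126,-50,0],[320,-144,-50,0],[352,-158,-50,0],[352,-158,-50,0],[352,-158,-50,0],[352,-158,-50,0],[352,-158,-50,0],[352,-158,-50,0]]]' 0;python3 - <<'E'
from h import *
snap("wrist","w14");goto(.391,.2945,.26,98.7)
E
```

```text
clock: 19.15
eef_pos: [0.3923, 0.2931, 0.2603]
tcp_rot: [3.142, -0.0, 1.721]
wrist_force: [0.2, 0.3, -0.1]
grip_width: 0.0853
rows: [ 1.4 -1.   0.3] twist -0.001 clock 19.2 j [-0.87 -0.04  0.17  1.8   0.01  1.38  1.02]
```

View pics/w14.png

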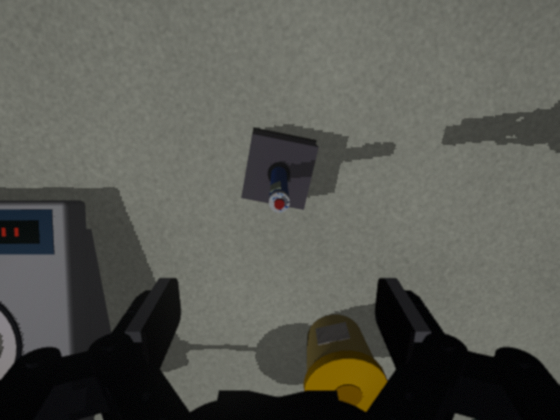

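Run:
```python
from h import *
print(atz("w14",280,203,.152),atz("w1",255.5,197,.152),tri(("w14",280,203),("w1",255.5,197)),tri(("w14",280,203),("t1",163.8,253.3),("s1",325.6,256.6)))
print(atz("w14",278.5,174,.05))
goto(.3905,.2945,.17,98.7)
```

```text
[0.3899 0.2949 0.152 ] [0.3909 0.2945 0.152 ] (array([0.3895, 0.2946, 0.155 ]), [np.float64(0.4609961866628414), np.float64(0.46099618666274456)]) (array([0.3894, 0.2938, 0.1459]), [np.float64(2.711351675563104), np.float64(2.8394764455300474), np.float64(0.48383873098255986)])
[0.3912 0.2942 0.05  ]
rows: [ 1.4 -1.5 90.3] twist -0.001 clock 19.2 j [-0.87 -0.04  0.17  1.8   0.01  1.38  1.02]
```

```bash
python3 -m crank '[[[1.3,-1.9,0,0],[1.3,-1.9,30,0],[1.3,-1.9,60,0],[1.3,-1.9,90,0],[1.3,-1.9,120,0],[1.3,-1.9,145,0],[1.3,-1.9,162,0],[1.3,-1.9,162,0],[1.3,-1.9,162,0],[1.3,-1.9,162,0]]]';python3 - <<'E'
from h import *
snap("wrist","w15");goto(.3905,.2945,.098,98.7)
E
```

```text
clock: 20.2
eef_pos: [0.3904, 0.2957, 0.0997]
tcp_rot: [3.14, -0.001, 1.723]
wrist_force: [0.7, -0.4, 0.1]
grip_width: 0.0856
rows: [-1.3 -0.1  1.7] twist 0.0 clock 20.25 j [-0.87  0.09  0.17  2.01 -0.02  1.05  1.04]
```

View pics/w15.png

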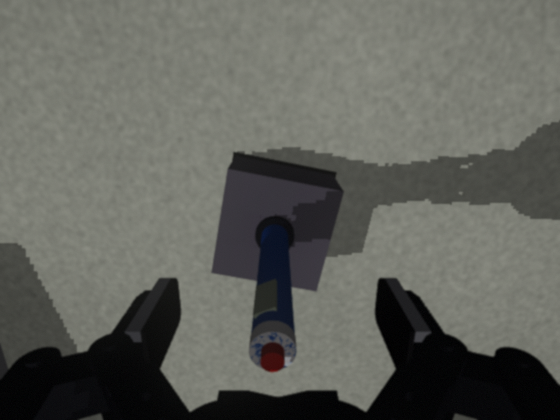

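```bash
python3 -m crank '[[[-1.3,0,1,0],[-1.3,0,1,0],[-1.3,0,1,0],[-1.3,0,1,0],[-1.3,0,1,0],[-1.3,0,1,0],[-1.3,0,1,0],[-1.3,0,1,0],[-1.3,0,1,0]]]' 1 25;python3 - <<'E'
from h import *
snap("wrist","w16")
E
```

```text
clock: 21.15
eef_pos: [0.3899, 0.2939, 0.0975]
tcp_rot: [3.141, -0.0, 1.723]
wrist_force: [-0.2, -0.7, 1.9]
grip_width: 0.0152
```

View pics/w16.png

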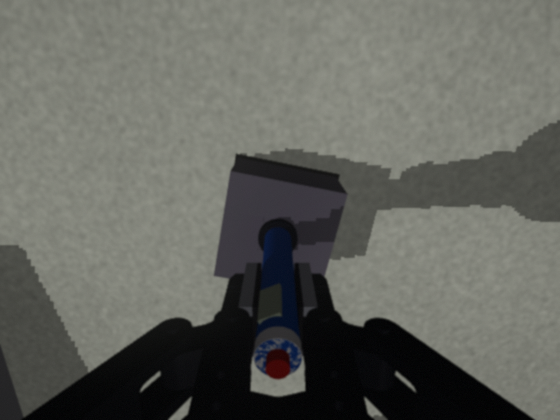

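```bash
python3 -m crank '[[[0,0,-6,0],[0,0,-12,0],[0,0,-18,0],[0,0,-20,0],[0,0,-20,0],[0,0,-20,0]]]';python3 -m crank '[[[0,-2,0,0],[0,-4,0.2,0],[0,-6,0.3,0],[0,-8,0.5,0],[0,-8,0.5,0]]]' 1 20;python3 -m crank '[[[0,-2,0.5,0],[0,-4,0.7,0],[0,-6,1,0],[0,-8,1.5,0],[0,-8,1.5,0]]]';python3 - <<'E'
from h import *
snap("wrist","w17");snap("side","s17");crop("s17",290,235,70,85,7)
E
```

```text
clock: 21.8
eef_pos: [0.3897, 0.2937, 0.1173]
tcp_rot: [3.142, -0.0, 1.723]
wrist_force: [-0.4, -0.8, -1.2]
grip_width: 0.015
clock: 22.3
eef_pos: [0.3825, 0.2927, 0.1172]
tcp_rot: [3.14, -0.0, 1.723]
wrist_force: [2.8, 0.2, -0.3]
grip_width: 0.0152
clock: 22.8
eef_pos: [0.3737, 0.2916, 0.1155]
tcp_rot: [3.141, -0.0, 1.723]
wrist_force: [1.9, -0.4, 3.6]
grip_width: 0.0157
```

View pics/w17.png

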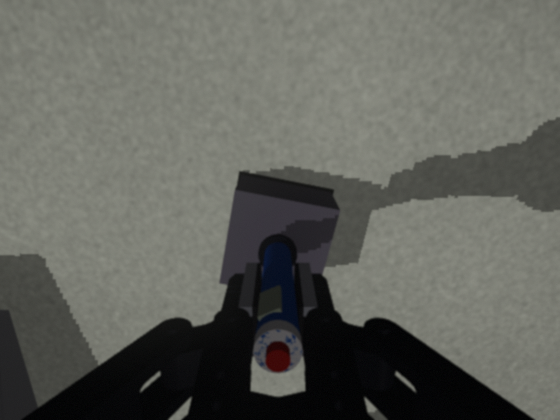

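View pics/s17_c290_235.png

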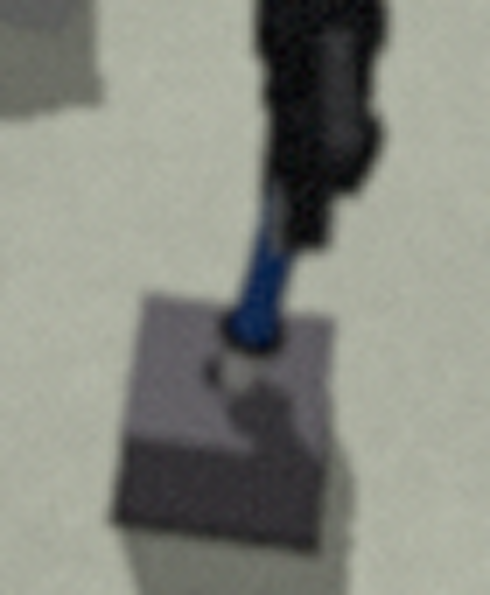

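```bash
cat >> h.py <<'E'
def penpred(th,s0=96,y0=0.,mount=None):
    # pixels (v) of collar top (s=29) and red end (s=132); th>0: top leans to -tool y (front)
    M=imaging_mount; K=(344.326,277.44,209.58)
    out=[]
    for s in (29,132):
        d=(s-s0)/1e3; p=np.array([0,y0-d*np.sin(th),-.0187-d*np.cos(th)])
        c=M[:3,:3].T@(p-M[:3,3]); out.append(K[0]*c[1]/c[2]+K[2])
    return out
imaging_mount=np.array([[9.99999491e-01,5.28225467e-04,8.59172514e-04,1.74719554e-04],[-7.80128244e-04,9.45027759e-01,3.26989183e-01,-8.38284151e-02],[-6.39217862e-04,-3.26989687e-01,9.45027691e-01,-1.42984059e-01],[0,0,0,1]])
E
python3 - <<'E'
from h import *
for n in ["w16","w17"]: crop(n,230,210,100,180,4)
for th in (0,5,10,15): print(th,penpred(np.deg2rad(th)))
a=cv2.imread("pics/w16_c230_210.png")[:600];b=cv2.imread("pics/w17_c230_210.png")[:600];cv2.imwrite("pics/cmp.png",np.hstack([a[:,:400],b[:,:400]]))
E
```

```text
0 [np.float64(237.1555325117159), np.float64(365.9971091743246)]
5 [np.float64(246.12790204082762), np.float64(357.8460922622467)]
10 [np.float64(255.26757330320498), np.float64(349.01072143052147)]
15 [np.float64(264.5672625760517), np.float64(339.6120339398034)]
```

View pics/cmp.png

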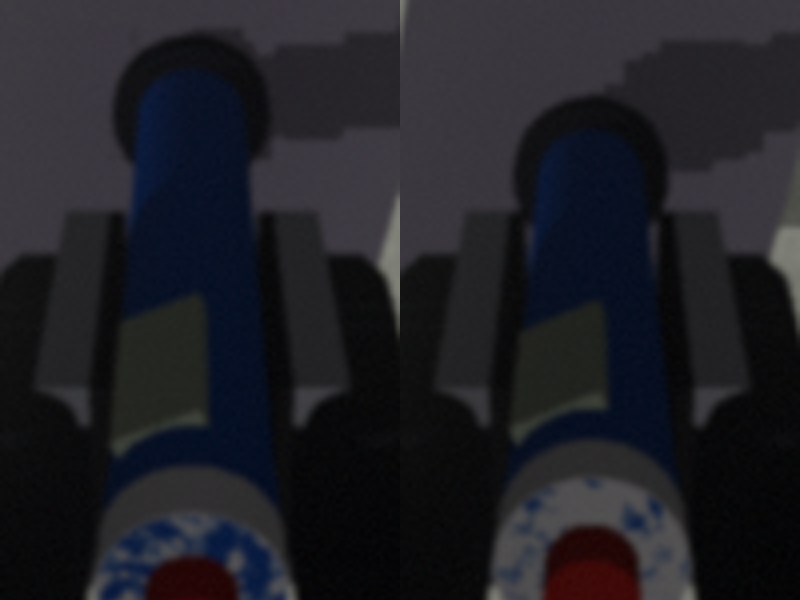

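```bash
python3 -m crank '[[[0,-2,0,0],[0,-4,0.2,0],[0,-6,0.5,0],[0,-8,0.5,0],[0,-10,0.8,0],[0,-12,1,0],[0,-12,1,0]]]';python3 - <<'E'
from h import *
snap("wrist","w18");snap("side","s18");crop("s18",290,235,70,85,7)
crop("w18",230,210,100,180,4)
a=cv2.imread("pics/w16_c230_210.png")[:600];b=cv2.imread("pics/w18_c230_210.png")[:600];cv2.imwrite("pics/cmp2.png",np.hstack([a[:,:400],b[:,:400]]))
E
```

```text
clock: 23.6
eef_pos: [0.3615, 0.2894, 0.1141]
tcp_rot: [-3.141, 0.0, 1.723]
wrist_force: [2.5, 0.7, -0.8]
grip_width: 0.0153
```

View pics/cmp2.png

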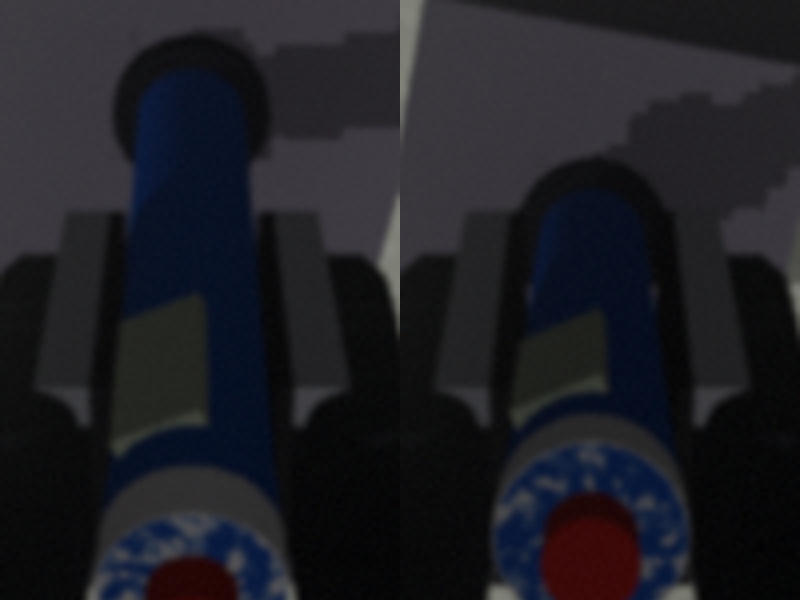

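View pics/s18_c290_235.png

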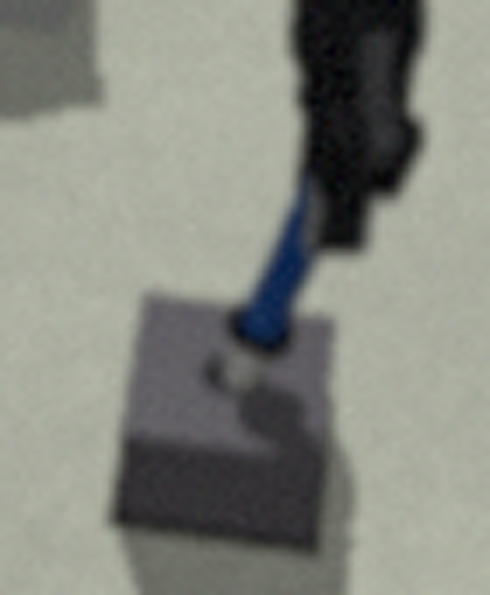

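```bash
python3 -m crank '[[[0,0,0,0],[0,0,0,0],[0,-1.3,-5,0],[0,-2.6,-10,0],[0,-5,-20,0],[0,-8,-40,0],[0,-8,-70,0],[0,-8,-110,0],[0,-8,-110,0],[0,-8,-110,0],[0,-8,-110,0],[0,-8,-110,0]]]' 1 60;python3 - <<'E'
from h import *
snap("wrist","w19");snap("side","s19");snap("top","t19");crop("s19",270,130,110,150,4);crop("w19",230,210,100,150,4)
E
```

```text
clock: 24.9
eef_pos: [0.3533, 0.2877, 0.2231]
tcp_rot: [-3.139, 0.001, 1.723]
wrist_force: [-0.1, 0.6, 0.4]
grip_width: 0.0146
```

View pics/s19_c270_130.png

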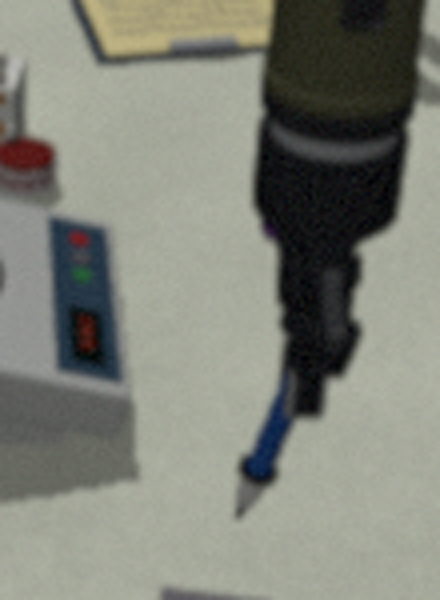

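View pics/w19.png

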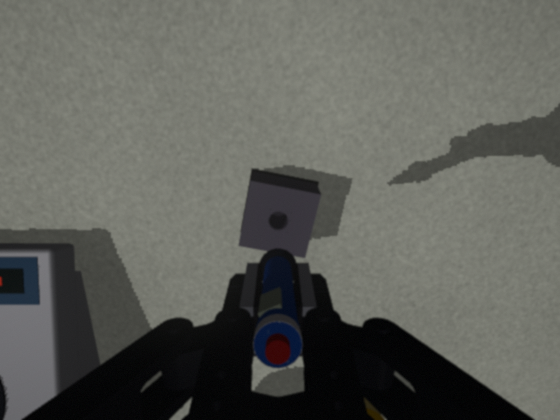

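View pics/w19_c230_210.png

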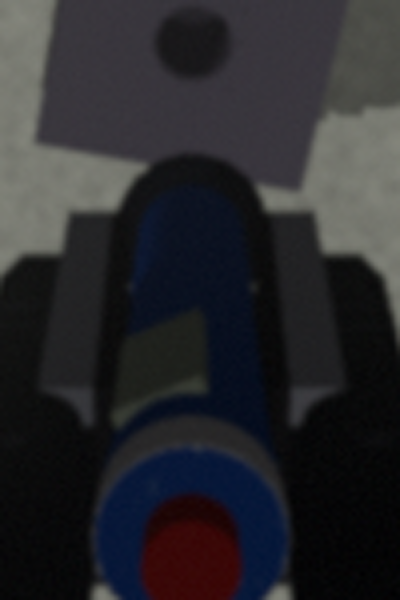

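Run:
```python
from h import *
st=sensors.get_state();G=st['eef_pos']+np.array([0,0,.0187])
for th in (0,8,10,12,14,15,16,18,20):
    t=np.deg2rad(th);d=-CX*np.sin(t)+CZ*np.cos(t)
    tip=proj("s19",G-d*.106);col=proj("s19",G-d*.069);b=proj("s19",G-d*.03);v=b-tip
    print(th,tip.round(1),col.round(1),b.round(1),"slope deg",np.rad2deg(np.arctan2(v[0],-v[1])).round(1))
crop("s19",315,215,40,55,12)
```

```text
0 [340.8 259.3] [342.2 247.2] [343.9 233.8] slope deg 6.9
8 [334.5 259. ] [338.1 247. ] [342.  233.7] slope deg 16.5
10 [333.  258.8] [337.  246.9] [341.6 233.7] slope deg 18.9
12 [331.4 258.6] [336.  246.7] [341.1 233.6] slope deg 21.1
14 [329.9 258.4] [335.  246.5] [340.7 233.5] slope deg 23.4
15 [329.2 258.2] [334.5 246.4] [340.4 233.5] slope deg 24.5
16 [328.4 258.1] [334.  246.3] [340.2 233.4] slope deg 25.6
18 [326.9 257.7] [333.1 246.1] [339.8 233.3] slope deg 27.8
20 [325.5 257.4] [332.1 245.9] [339.4 233.2] slope deg 29.9
```

View pics/s19_c315_215.png

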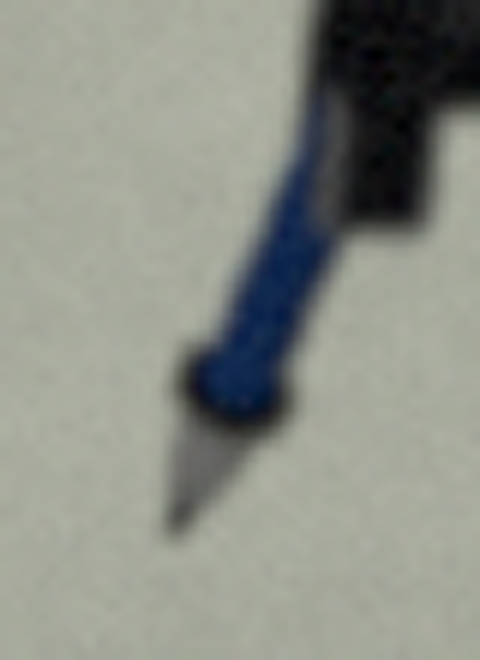

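Run:
```python
from h import *
crop("t19",265,135,60,55,11);crop("w13",225,185,110,100,6);crop("s19",215,165,80,60,9)
S=np.array([.627,-.026,.086]);Q=S+N15*.015
p,d=ray("w13",283,217.5);print(p+d*((Q-p)@N15)/(d@N15))
```

```text
[ 0.6105 -0.0237  0.0973]
```

View pics/t19_c265_135.png

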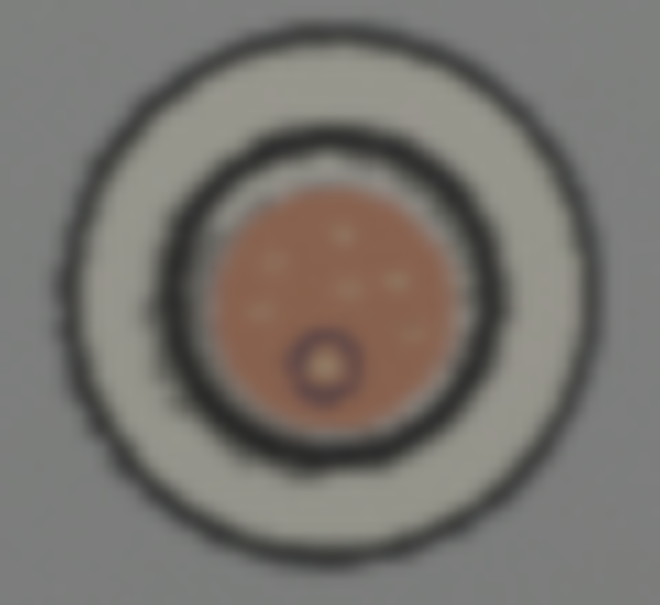

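View pics/w13_c225_185.png

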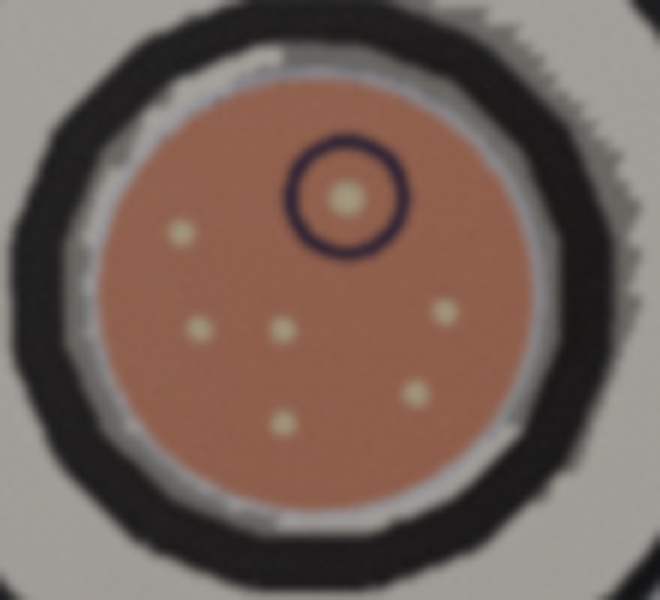

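View pics/s19_c215_165.png

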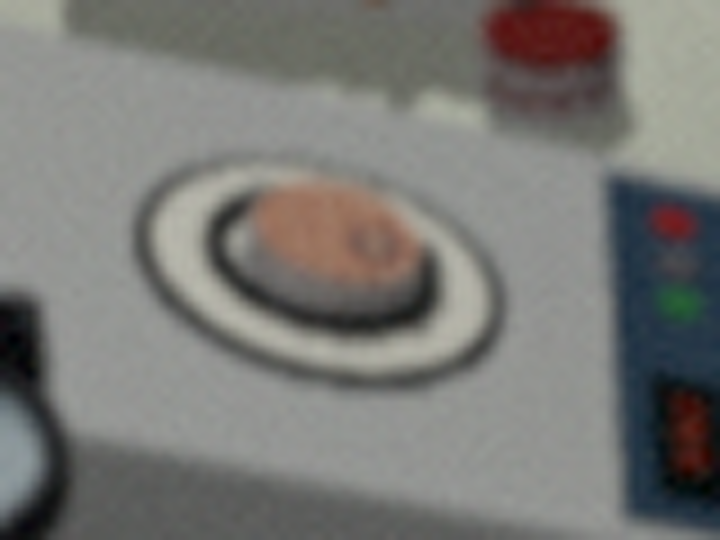

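Run:
```python
from h import *
w,t,s=("w13",282.4,217.6),("t19",294,167.8),("s19",256.1,191.2)
for o in [(w,t,s),(w,t),(w,s),(t,s)]: print(tri(*o))
for o in (w,t): print(atz(*o,.097),atz(*o,.1))
st=sensors.get_state();goto(.56,-.02,.223,98.7)
```

```text
(array([ 0.6083, -0.0252,  0.1007]), [np.float64(1.2805229704939995), np.float64(1.3782618294587599), np.float64(0.29339061504075364)])
(array([ 0.6046, -0.0255,  0.1142]), [np.float64(0.23234327940011207), np.float64(0.23234327940010704)])
(array([ 0.6087, -0.0244,  0.1011]), [np.float64(0.5113606408834868), np.float64(0.5113606408832813)])
(array([ 0.608 , -0.0261,  0.0997]), [np.float64(0.5485136803230908), np.float64(0.5485136803231303)])
[ 0.6107 -0.0241  0.097 ] [ 0.6097 -0.0243  0.1   ]
[ 0.608  -0.0262  0.097 ] [ 0.6074 -0.0261  0.1   ]
rows: [-335.7  157.2    0.6] twist 0.0 clock 25.05 j [-0.89 -0.09  0.14  1.92  0.01  1.31  0.97]
```

Run:
```python
from h import *
goto(.570,-.0308,.235,98.7)
```

```text
rows: [-347.9  165.4  -11.4] twist 0.0 clock 25.05 j [-0.89 -0.09  0.14  1.92  0.01  1.31  0.97]
```

```bash
python3 -m crank '[[[-20,10,-12,0],[-50,25,-12,0],[-85,40,-12,0],[-120,57,-12,0],[-155,74,-12,0],[-190,90,-12,0],[-225,107,-12,0],[-260,124,-12,0],[-295,140,-12,0],[-325,155,-12,0],[-348,165,-12,0],[-348,165,-12,0],[-348,165,-12,0],[-348,165,-12,0],[-348,165,-12,0],[-348,165,-12,0]]]';python3 - <<'E'
from h import *
snap("wrist","w20");snap("side","s20");snap("top","t20");crop("s20",205,135,110,100,6);crop("w20",200,150,160,180,3.3);goto(.570,-.0308,.235,98.7)
E
```

```text
clock: 26.65
eef_pos: [0.5698, -0.0295, 0.2364]
tcp_rot: [3.141, -0.001, 1.725]
wrist_force: [-0.5, -0.2, -0.1]
grip_width: 0.0144
rows: [-0.7 -0.1  1.5] twist 0.001 clock 26.8 j [-0.51  0.16  0.58  1.67 -0.09  1.34  1.81]
```

View pics/s20_c205_135.png

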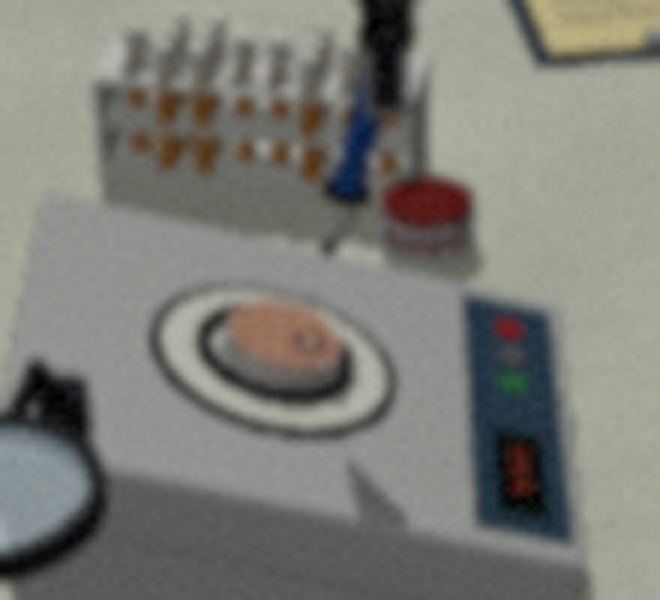

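View pics/w20_c200_150.png

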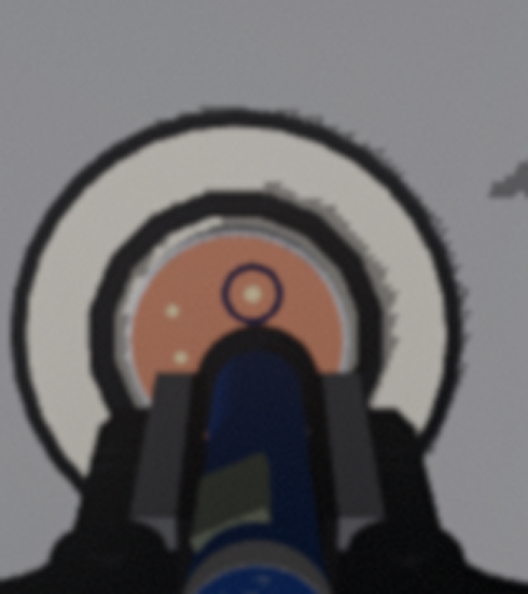

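View pics/t20.png

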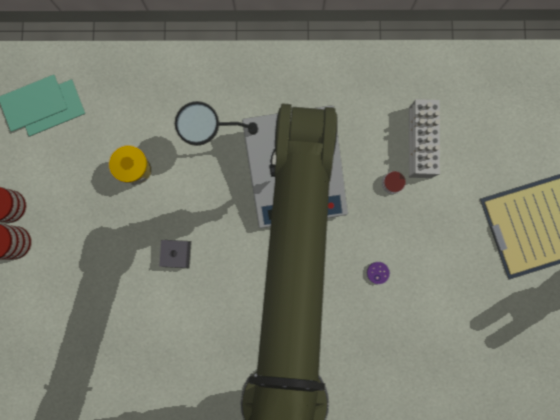

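```bash
cat >> h.py <<'E'
def sidepred(n,obs_tip=None,ths=(10,12,14,15,16,18)):
    st=sensors.get_state();G=st['eef_pos']+np.array([0,0,.0187])
    for th in ths:
        t=np.deg2rad(th);d=-CX*np.sin(t)+CZ*np.cos(t)
        P=[proj(n,G-d*x) for x in (.106,.069,.03)];v=P[2]-P[0];w=P[1]-P[0]
        print(th,*[p.round(1) for p in P],"slope",np.rad2deg(np.arctan2(v[0],-v[1])).round(1))
E
python3 - <<'E'
from h import *
sidepred("s20");crop("s20",245,145,45,40,14);print("spot",proj("s20",[.6085,-.0252,.0985]))
E
```

```text
10 [262.6 177. ] [264.7 166.2] [266.9 154.5] slope 10.8
12 [261.4 176.8] [263.9 166.1] [266.6 154.5] slope 13.0
14 [260.2 176.6] [263. 166.] [266.2 154.4] slope 15.2
15 [259.6 176.4] [262.6 165.9] [266.  154.3] slope 16.3
16 [258.9 176.3] [262.2 165.8] [265.8 154.3] slope 17.4
18 [257.7 176. ] [261.4 165.6] [265.5 154.2] slope 19.6
spot [256.0786 191.7139]
```

View pics/s20_c245_145.png

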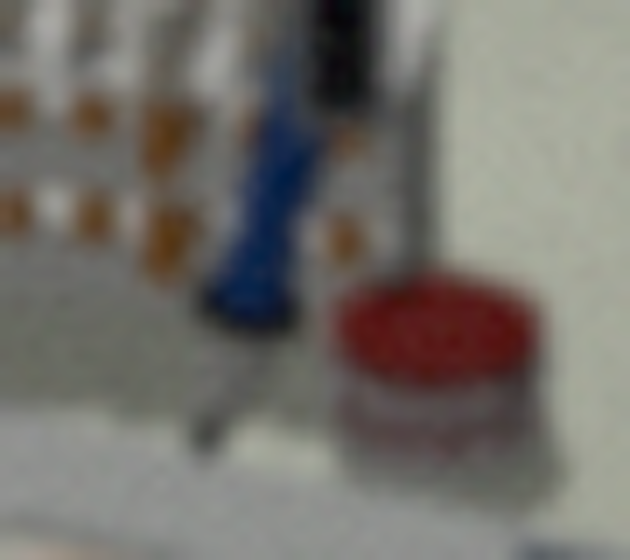

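```bash
python3 -m crank '[[[-1,4,15,0],[-1,8,30,0],[-1,9.6,40,0],[-1,9.6,42,0],[-1,9.6,42,0],[-1,9.6,42,0],[-1,9.6,42,0]]]';python3 - <<'E'
from h import *
snap("wrist","w21");snap("side","s21");crop("s21",225,155,60,55,11);crop("w21",200,150,160,180,3.3);sidepred("s21",ths=(14,15));print(proj("s21",[.6085,-.0252,.0985]),sensors.get_state()['eef_pos'])
E
```

```text
clock: 27.5
eef_pos: [0.58, -0.0303, 0.195]
tcp_rot: [3.14, -0.0, 1.723]
wrist_force: [-0.5, -0.8, -0.0]
grip_width: 0.0149
14 [257.1 188.2] [259.9 177.9] [262.9 166.8] slope 15.2
15 [256.5 188. ] [259.5 177.9] [262.7 166.8] slope 16.3
[256.0786 191.7139] [ 0.58   -0.0302  0.1949]
```

View pics/s21_c225_155.png

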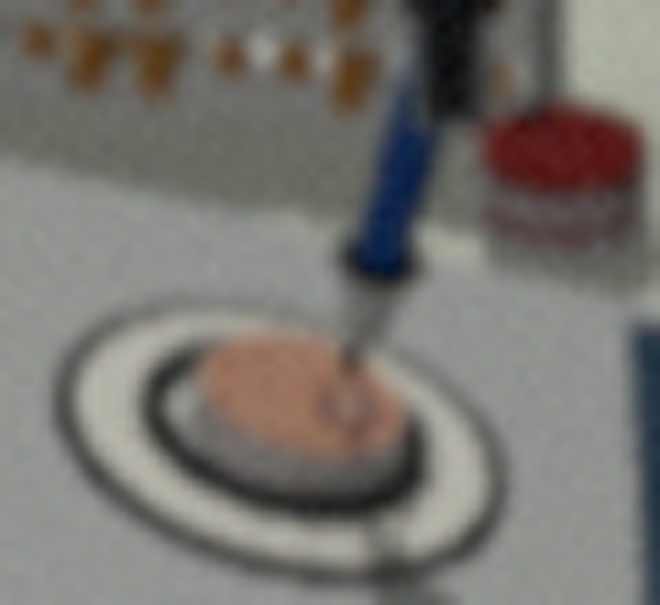

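View pics/w21_c200_150.png

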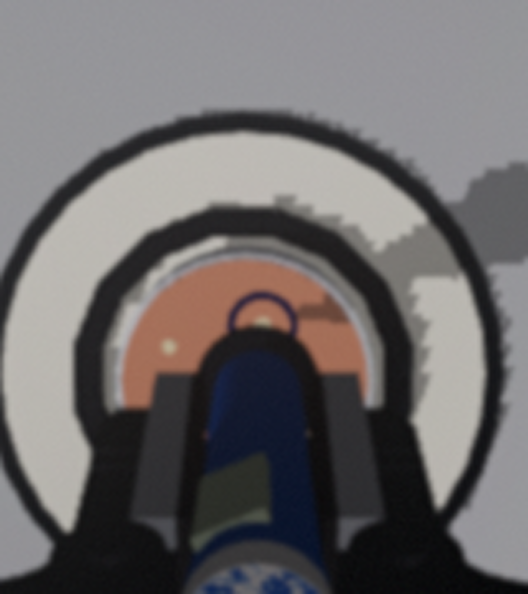

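```bash
python3 -m crank '[[[0.8,-1.3,0,0],[0.8,-0.5,3,0],[0.8,0.3,6,0],[0.8,1.0,8.5,0],[0.8,1.0,8.5,0],[0.8,1.0,8.5,0],[0.8,1.0,8.5,0]]]';python3 - <<'E'
from h import *
snap("wrist","w22");snap("side","s22");crop("s22",225,155,60,55,11);crop("w22",200,150,160,180,3.3);sidepred("s22",ths=(14,15));print(sensors.get_state()['eef_pos'])
for i in range(3): print(imaging.snapshot("side") and sensors.get_state()['wrist_force'])
E
```

```text
clock: 28.3
eef_pos: [0.5806, -0.0293, 0.1859]
tcp_rot: [3.141, 0.0, 1.723]
wrist_force: [-0.3, 0.1, -0.6]
grip_width: 0.0144
14 [256.9 190.8] [259.7 180.7] [262.7 169.6] slope 15.3
15 [256.3 190.7] [259.3 180.6] [262.5 169.6] slope 16.4
[ 0.5806 -0.0293  0.1859]
[ 0.1087 -0.7505 -1.0862]
[ 0.2021 -0.9389 -1.057 ]
[ 1.1328 -0.5051 -0.7288]
```

View pics/s22_c225_155.png

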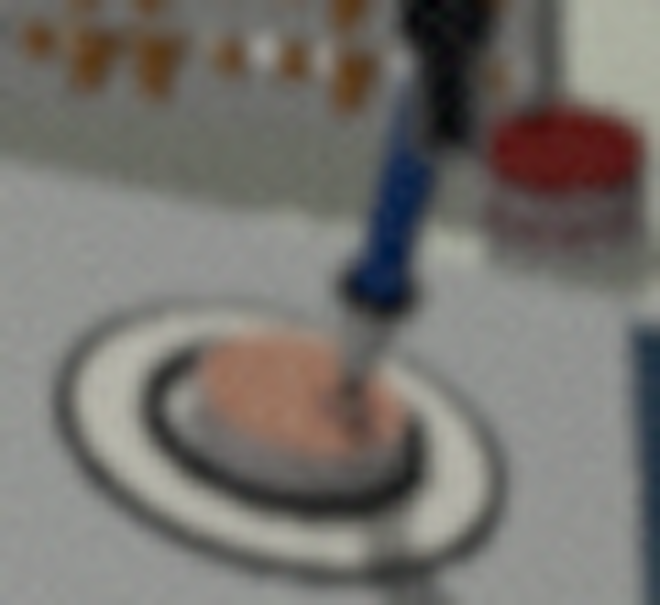

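View pics/w22_c200_150.png

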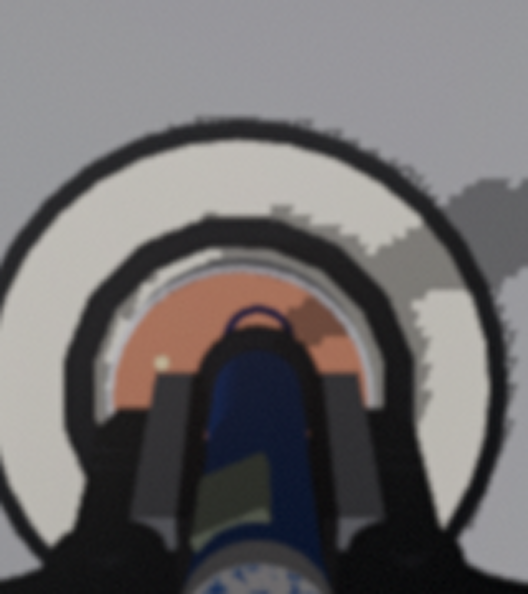

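```bash
for i in 1 2 3; do python3 -m crank '[[[0,0.26,1,0],[0,0.26,1,0],[0,0.26,1,0]]]'|grep -E "eef|force"; done
```

```text
eef_pos: [0.5808, -0.0292, 0.1848]
wrist_force: [0.1, 0.2, 0.3]
eef_pos: [0.5811, -0.0292, 0.1839]
wrist_force: [0.4, -0.1, -0.3]
eef_pos: [0.5814, -0.0292, 0.1829]
wrist_force: [0.1, 0.4, -0.0]
```

```bash
for i in 1 2 ; do python3 -m crank '[[[0,0.26,1,0],[0,0.26,1,0],[0,0.26,1,0]]]'|grep -E "eef|force"; done
python3 - <<'E'
from h import *
snap("side","s23");crop("s23",235,165,45,40,14);
for i in range(3): imaging.snapshot("side"); print(sensors.get_state()['wrist_force'])
E
```

```text
eef_pos: [0.5816, -0.0291, 0.1819]
wrist_force: [-0.4, -0.6, 1.3]
eef_pos: [0.5819, -0.0291, 0.1809]
wrist_force: [0.1, -0.5, 1.6]
[-0.0025  0.4145  1.0384]
[-0.6456 -0.1545  0.3665]
[-0.2217  0.4173  1.2078]
```

View pics/s23_c235_165.png

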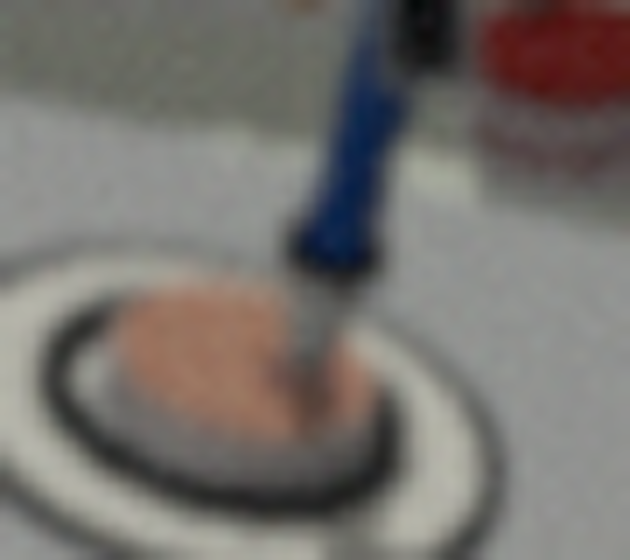

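```bash
python3 -m crank '[[[0,0.26,1,0],[0,0.5,2,0],[0,0.65,2.5,0],[0,0.65,2.5,0],[0,0.65,2.5,0],[0,0.65,2.5,0]]]'
python3 - <<'E'
from h import *
snap("wrist","w24");snap("side","s24");crop("s24",235,165,45,40,14);crop("w24",200,150,160,180,3.3)
f=[]
for i in range(10): imaging.snapshot("side"); f.append(sensors.get_state()['wrist_force'])
print(np.mean(f,0),np.std(f,0),sensors.get_state()['eef_pos'],sensors.get_state()['clock'])
sidepred("s24",ths=(13,14,15,16,17))
print(proj("s24",np.array([[.6085,-.0252,.0985],[.6085,-.0212,.0985],[.6125,-.0252,.0996]])))
E
```

```text
clock: 30.85
eef_pos: [0.5825, -0.029, 0.1784]
tcp_rot: [3.141, -0.0, 1.723]
wrist_force: [-0.6, -0.3, 1.5]
grip_width: 0.0143
[-0.4392 -0.0089  2.3626] [0.328  0.5197 0.402 ] [ 0.5825 -0.029   0.1783] 31.45
13 [256.9 193.1] [259.5 182.9] [262.2 171.9] slope 14.1
14 [256.3 192.9] [259.1 182.9] [262.1 171.9] slope 15.3
15 [255.7 192.8] [258.7 182.8] [261.9 171.8] slope 16.4
16 [255.1 192.7] [258.3 182.7] [261.7 171.8] slope 17.5
17 [254.5 192.5] [257.9 182.6] [261.6 171.8] slope 18.6
[[256.0786 191.7139]
 [255.8549 192.4331]
 [254.7651 191.3077]]
```

View pics/s24_c235_165.png

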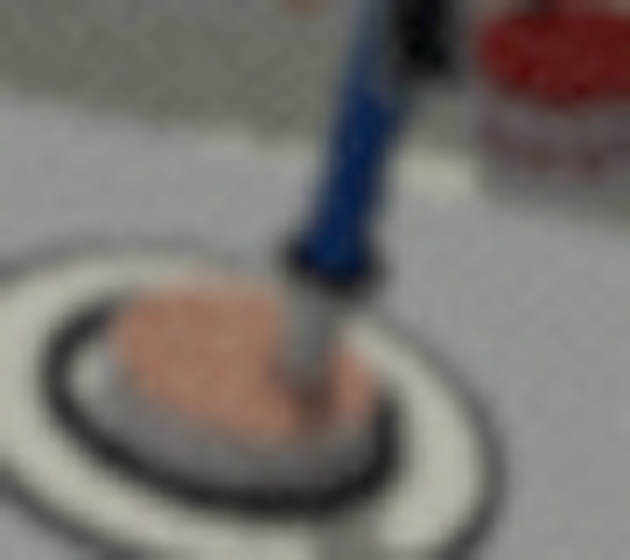

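View pics/w24_c200_150.png

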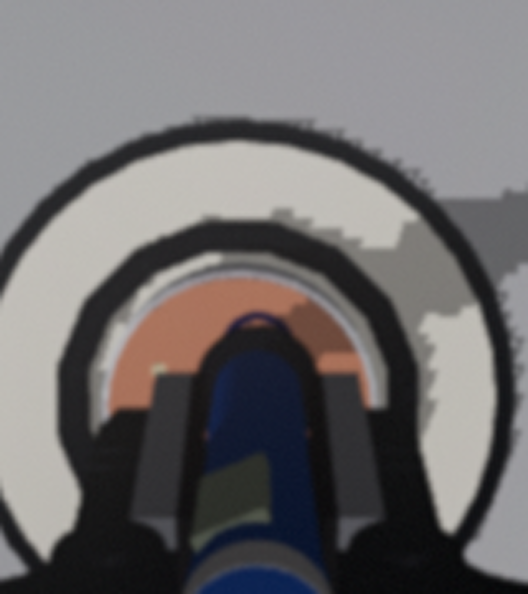

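Run:
```python
from h import *
st=sensors.get_state();tip=st['eef_pos']+CX*.0265+CZ*(-.0838)+N15*.0042
print(tip,proj("w24",tip),proj("w24",tip-U15*.0085),proj("w24",tip-U15*.0065))
tw=np.array([.6085,-.0252,.0985]);print(proj("w24",tw-U15*.0085))
crop("w24",262,232,36,30,20)
# front edge of dish ring check
p,d=ray("w24",278,244.8);Q=tip;x=p+d*((Q-p)@N15)/(d@N15);print("ring front edge pt",x,"dist to tip along U",(tip-x)@U15)
p,d=ray("w13",282.4,217.6);print("w13 spot on plane",p+d*((Q-p)@N15)/(d@N15))
p,d=ray("t19",294,167.8);print("t19 spot on plane",p+d*((Q-p)@N15)/(d@N15))
```

```text
[ 0.6076 -0.0251  0.0986] [277.2165 251.8868] [277.2282 240.1074] [277.2254 242.8843]
[276.9176 241.1703]
ring front edge pt [ 0.6026 -0.0253  0.0973] dist to tip along U 0.005119407615441129
w13 spot on plane [ 0.6099 -0.0243  0.0993]
t19 spot on plane [ 0.6077 -0.0261  0.0986]
```

View pics/w24_c262_232.png

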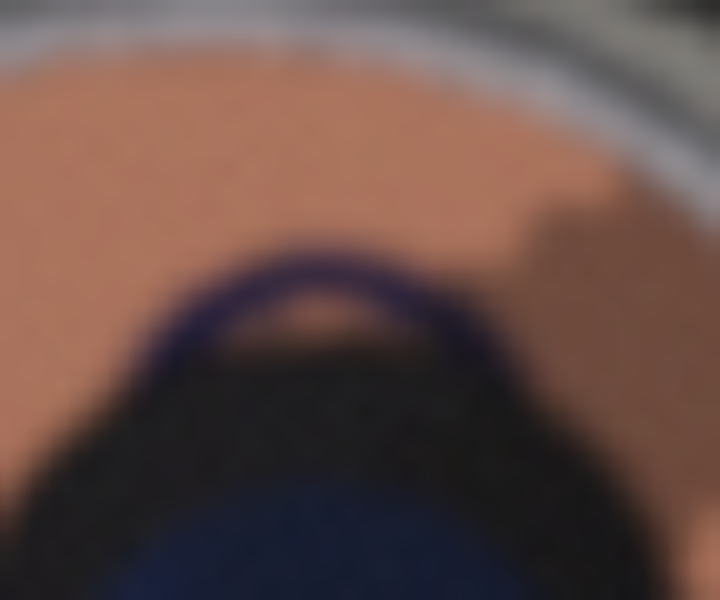

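```bash
python3 -m crank '[[[0,-1,-3.9,0],[0,-1.8,-6.8,0],[0,-0.6,-7.1,0],[0,-0.6,-7.1,0],[0,-0.6,-7.1,0],[0,-0.6,-7.1,0]]]'
python3 - <<'E'
from h import *
snap("side","s25");crop("s25",243,172,30,30,20);sidepred("s25",ths=(14,15))
E
```

```text
clock: 32.05
eef_pos: [0.5817, -0.029, 0.1851]
tcp_rot: [-3.141, -0.0, 1.723]
wrist_force: [-0.3, 0.3, -0.7]
grip_width: 0.0144
14 [256.5 191.1] [259.3 180.9] [262.3 169.9] slope 15.2
15 [255.9 191. ] [258.9 180.8] [262.1 169.8] slope 16.4
```

View pics/s25_c243_172.png

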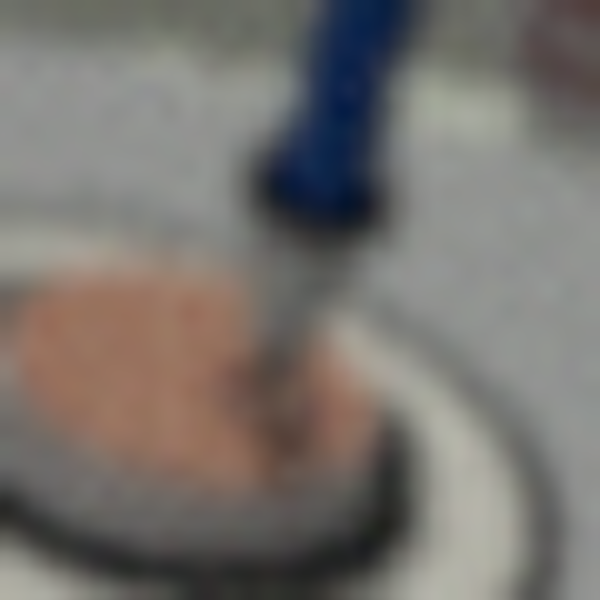

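```bash
python3 -m crank '[[[0,0.5,2,0],[0,1,4,0],[0,1.5,5.7,0],[0,1.8,6.5,0],[0,1.8,6.5,0],[0,1.8,6.5,0],[0,1.8,6.5,0]]]'
python3 - <<'E'
from h import *
f=[]
for i in range(12): imaging.snapshot("side"); f.append(sensors.get_state()['wrist_force'])
print(np.mean(f,0),np.std(f,0),sensors.get_state()['eef_pos'],sensors.get_state()['clock'])
snap("side","s26");crop("s26",225,155,60,55,11);snap("wrist","w26");snap("top","t26");sidepred("s26",ths=(14,15,16))
E
```

```text
clock: 32.8
eef_pos: [0.5837, -0.0288, 0.1791]
tcp_rot: [3.141, -0.0, 1.723]
wrist_force: [-1.0, 0.0, 2.1]
grip_width: 0.0144
[-0.5809 -0.133   2.0348] [0.484  0.4411 0.5697] [ 0.5837 -0.0288  0.1789] 33.4
14 [255.9 192.8] [258.7 182.7] [261.7 171.7] slope 15.2
15 [255.3 192.7] [258.3 182.6] [261.5 171.7] slope 16.3
16 [254.7 192.5] [257.9 182.5] [261.3 171.6] slope 17.5
```

View pics/s26_c225_155.png

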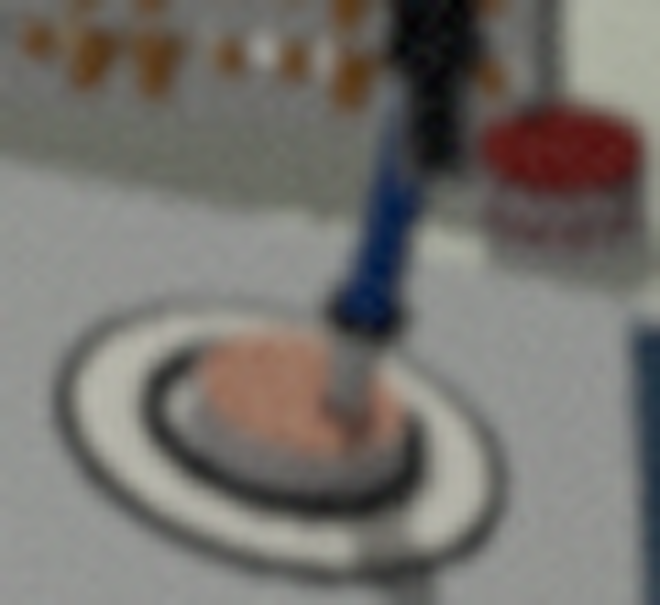

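View pics/w26.png

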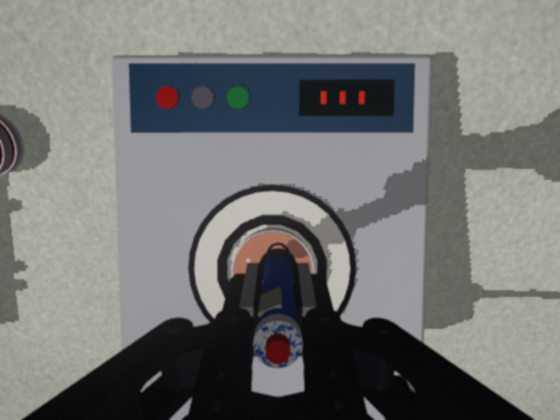

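```bash
python3 -c "
from cell import workorder
print(workorder.close_job())"
```

```text
the job is handed in; nothing more can be done
None
```

The dish is in the centring ring and the pen is pressed inside the dark blue ring. I handed the job in with the arm still holding it there, at about 33.5 s.

**Dish:** I swung the salmon dish in the grip against the 15° glass and released it seated, ring up. My first try put its uphill edge on the black ring. I saw this in the picture, lifted it, moved it 4.5 mm downhill and seated it again. It sits about 1 mm downhill of centre and did not move under the pen.

**Pen:** I tilted the pen in the fingers against the rim of the stand's hole, since the tool can only point straight down. It measured about 14.3–14.5° in the side camera, against 15° for the slope.

**Last checks:**
- **Push:** the mean push was about 2.1 N. That puts the tip roughly 4 mm in out of its 8 mm, though readings scatter by about 0.5 N.
- **Tip position:** the cameras disagree along the slope. The wrist camera puts the tip about 2 mm downhill of the ring's centre, and the side camera puts it about 1.3 mm uphill. Both are within the roughly 4 mm allowed, so I set it between the two. Sideways it is within about 1 mm.
- **Other things:** the rack, tub, spares and purple dish were not touched.

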